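Restock the jar rack and lock its follower

TASK

The mustard rack on the counter holds one or two empty jars without lids. Squeeze the release lever of the rack's follower and slide it back to make room, put the empties in the wash-up tub, and stand every full jar upright in the rack in one row from the end stop, each label facing the reader bar. Leave the follower locked in the notch that keeps the row snug against the stop (no gap wide enough for a finger), the lever sprung back, and leave everything else on the counter where it is.

Things in the scene. Friction and masses are not known exactly. Their poses are not given: they have to be found in the camera images.
- rack: fixed steel jar rack, a channel 390 mm long along its y axis. Origin: on the counter, below the channel's middle; z up, +x away from the robot. Channel floor 6 mm above the counter; inner faces of the walls at x = -34 and +34 mm, wall tops at 18 mm. Its notched front edge (outside the -x wall) has a notch every 30 mm
- stop (a point): foot of the rack's end stop, an upright plate 72 mm wide, top 52 mm above the counter, that closes the channel's +y end; the point is on the face that looks to -y, at rack (0, 180, 6) mm; axes as the rack's
- reader (a point): middle of the window of the reader bar, a black block along the channel on its far side: rack x = 79 to 119 mm, y = -110 to 190 mm, top 48 mm high. The point is at rack (79, 40, 28) mm; the window looks towards -x of the rack, at the jars; axes as the rack's
- follower (a joint): position in m of the follower, a pusher plate on a sled in the channel. Clear length from plate to end stop = 0.064 + value; plate's face at rack y = 0.116 - value. 0 = nearest the stop, start 0.060, 0.240 = furthest back. Locks in notches at 0, 0.030, 0.060 .. 0.240: n jars are snug at 0.060 x (n - 1), with 4 mm of play in all. Friction about 2 N with the lever squeezed
- follower_face (a point): foot of the middle of the follower plate's face that looks to the end stop, 6 mm above the counter; axes as the rack's. The plate is 62 mm wide, its top 72 mm above the counter; the sled behind it is 62 mm long
- handle (a point): handle of the follower, 40 mm behind the plate's face (rack y = 0.076 - follower), 90 mm above the counter: a fixed black post towards rack +x (outer face at x = +30 mm) and a steel lever towards -x (outer face at x = -34 mm), 22 to 24 mm wide along y, tops at 110 mm. Squeeze them together with fingers closing along the rack's x. The point is at rack x = 0; axes as the rack's
- lever (a joint): angle in rad of the release lever in the follower's handle: 0 = sprung back, tooth in its notch; 0.36 = squeezed home towards the post (64 mm over both becomes 47 mm; takes 7 to 12 N at the handle point). The tooth clears the notches from about 0.26. Let go between notches, it stops at about 0.24; let go within 3 mm of a notch it drops in by itself, under 0.06
- jar1: full jar 1 of up to 4 alike (3 or 4 are present): closed glass jar of mustard, white lid; 60 mm across up to 43 mm high, lid 58 mm across, 62 mm tall, about 240 g. Origin: centre of its underside, z up. Its +x side carries the bar-code label; a dark seal strip runs from the label up over the lid's edge to the lid's middle, so the label's side shows from above
- jar2: full jar 2 of up to 4 alike (3 or 4 are present): closed glass jar of mustard, white lid; 60 mm across up to 43 mm high, lid 58 mm across, 62 mm tall, about 240 g. Origin: centre of its underside, z up. Its +x side carries the bar-code label; a dark seal strip runs from the label up over the lid's edge to the lid's middle, so the label's side shows from above
- jar3: full jar 3 of up to 4 alike (3 or 4 are present): closed glass jar of mustard, white lid; 60 mm across up to 43 mm high, lid 58 mm across, 62 mm tall, about 240 g. Origin: centre of its underside, z up. Its +x side carries the bar-code label; a dark seal strip runs from the label up over the lid's edge to the lid's middle, so the label's side shows from above
- jar4: full jar 4 of up to 4 alike (3 or 4 are present): closed glass jar of mustard, white lid; 60 mm across up to 43 mm high, lid 58 mm across, 62 mm tall, about 240 g. Origin: centre of its underside, z up. Its +x side carries the bar-code label; a dark seal strip runs from the label up over the lid's edge to the lid's middle, so the label's side shows from above
- empty1: empty jar 1 of up to 2 alike (1 or 2 are present): clear glass without lid or label, 60 mm across up to 43 mm high, open neck 54 mm across above, 58 mm tall, 140 g; starts standing in the rack, next to the end stop. Origin: centre of its underside
- empty2: empty jar 2 of up to 2 alike (1 or 2 are present): clear glass without lid or label, 60 mm across up to 43 mm high, open neck 54 mm across above, 58 mm tall, 140 g; starts standing in the rack, on the follower's side. Origin: centre of its underside
- tub: fixed open grey wash-up tub at the left, outside 220 mm along its x, 170 mm along its y, 75 mm high, walls and floor 5 mm. Origin: centre of its underside
- shaker: bystander: steel salt shaker, tapering, 44 mm across the foot, 84 mm tall, no label; it stands among the full jars. Origin: centre of its underside
- mug: bystander: white mug, 80 mm across, 85 mm tall, behind the right end of the rack. Origin: centre of its underside
- bowl: bystander: blue bowl, 130 mm across, 55 mm tall, beyond the tub. Origin: centre of its underside
- mill: bystander: dark wooden pepper mill, 54 mm across, 124 mm tall, to the right of the rack. Origin: centre of its underside

How it is judged:
By the outcome, as a careful person would: the job done as asked, in the order asked, and still so for the second after the job is handed in, with the robot touching nothing.
Of empty1, empty2 only 1 to 2 are there at a start; the rules pass over those that are not, and their reading is None.
Of jar1, jar2, jar3, jar4 only 3 to 4 are there at a start; the rules pass over those that are not, and their reading is None.
At some moment in a run one of jar1, jar2, jar3, jar4 may be knocked a few centimetres aside while the robot is not near it.
It also fails if it takes over 210 s, if anything falls off the work surface, if the arm or the gripper's body presses on something with over 40 N, if the wrist force passes 120 N, or if a joint passes its speed limit or range.

ROBOT

A 6-joint arm with a two-finger parallel gripper is mounted at the origin on the work surface. World frame = base frame: x ahead of the robot, y to its left, z up, the work surface at z = 0. Lengths are in m, angles in degrees, forces in N, time in s.
With the tool pointing down it reaches from about 0.4 to 0.825 m from the base axis. Payload 7 kg.
Tool frame: the origin (TCP) lies at the centre of the arm's flange, where the gripper is bolted on; the fingertips stand 178 mm ahead of it and the grasp point (between the pads) lies 159 mm ahead of it; x points along the fingers, y is the direction in which the jaws open and shut, and the axes are right-handed (so a half turn about x gives the same grasp; the last joint's range is limited). The gripper opens to 88 mm and grips with 3 to 60 N. Pads are 19 mm wide; open, the fingers measure 130 mm over their backs; the gripper's body (78 mm by 193 mm) begins 47 mm behind the grasp point.
Start: joints at [-48.409, 20.546, 0.682, 0, -70.136, -16.507], TCP at [0.286, -0.611, 0.405] pointing down, gripper open.
Joint ranges: [-176.03, 176.03], [-82.01, 121.73], [-58.28, 71.71], [-173.87, 95.51], [-174.79, -0.11], [-173.66, 173.66]. Speed limits (degrees/s): [136.94, 136.94, 172.46, 180, 180, 180].

INTERFACE

Orientations are given as [roll, pitch, yaw] about the fixed x, y, z axes, in that order (R = Rz(yaw) Ry(pitch) Rx(roll)).
In Python, from plant import ctrl gives the robot as it stands. The module is installed in compiled form; this text tells all that it offers.
- The arm moves only by the shell command python3 -m inch 'ROWS'. ROWS is JSON, one flat list of numbers, 7 for each row, row after row: the shift along the tool's x, y, z in m, then the turn, a rotation vector about the tool's x, y, z in degrees, then the finger opening in m, from 0 to 0.0876. In form: [dx, dy, dz, rx, ry, rz, hand, dx, dy, dz, rx, ry, rz, hand, ...]. A call has 1 to 20 rows; each row shifts and turns the pose as measured when the row begins, along the tool's axes as they then stand; what a row does not reach is not made up. A row lasts 1/8 s, in which the tool goes at most 62.5 mm and 10.7 degrees, less where a joint would pass 70% of its speed; a pose out of reach is approached as far as the arm can. A call with a gripper value outside its range is refused whole. The fingers move at their own pace and stop on an object; the grip force is fixed at half the most. Time passes only in rows, so rows that do not move let the fingers close. It gives the time, the measured TCP pose, the force and the opening at its end, in the units of the state.
- ctrl.get_obs(): the state, without advancing time (a new reading comes with each control period).
- ctrl.snapshot(name): name is "scene" or "top"; returns a dict with "color" (420x560x3 uint8, red, green, blue), "depth" (420x560 float32, m along the optical axis (not along the pixel's ray), 0 where there is no reading), "K" (3x3 intrinsics, pixels), "position" and "attitude" of the camera in the world. Camera axes: x right, y up, looking along -z (the intrinsics and any distortion apply to the point x, -y, -z); pixel columns grow to the right and rows downward; lengths in m; the calibration is good to about 2 mm. A picture is of the moment at which its call begins.
- ctrl.close_job(): hands the job in, once; it reports no verdict.
The state is a dict: "clock": time; "joint_pos": joint angles; "qvel": joint speeds; "tau": joint torques, N m; "tool_pos": TCP position; "orientation": TCP orientation; "force": force on the tool from outside, world axes, zero at the start; "moment": the same for the moment, N m; "opening": finger opening in m.
Only numpy, scipy, OpenCV 4.12 (cv2) and the standard library are available. Lean on these libraries where they do the work, as an engineer would, in place of code of your own. Each camera call takes 0.05 s, during which the arm holds its last target.

## Working session

There is one attempt and no reset: what is moved stays moved. The work goes in short steps, Python scripts to look and compute and a shell command to move; the robot and the scene stay as the last step left them, time stands still between calls to the robot, and variables do not carry over. Pictures are saved under pics/ and viewed, and the job is handed in when it is done.

```bash
mkdir -p pics; ls; python3 - <<'E'
from plant import ctrl
import cv2,numpy as np
o=ctrl.get_obs();print({k:np.round(v,4).tolist() for k,v in o.items()})
for n in("scene","top"):
    s=ctrl.snapshot(n);cv2.imwrite(f"pics/{n}0.png",s["color"][...,::-1]);print(n,s["K"],s["position"],s["attitude"]); print([k for k in s])
    np.save(f"pics/{n}0.npy",s["depth"])
E
```

```text
pics
{'clock': 0.0, 'joint_pos': [-48.4069, 20.5915, 0.6327, -0.0187, -70.1367, -16.5084], 'qvel': [0.0034, 0.0524, 0.0046, 0.0245, -0.1155, 0.0441], 'tau': [0.0004, -58.2716, 29.306, 6.9974, 0.0069, -0.0002], 'tool_pos': [0.2861, -0.6111, 0.4037], 'orientation': [96.0619, 89.9029, 121.1402], 'force': [-0.0973, -0.0644, 0.0026], 'moment': [0.0419, -0.0159, -0.0379], 'opening': 0.0875}
scene [[475.67860158   0.         281.91963968]
 [  0.         475.67860158 215.26392822]
 [  0.           0.           1.        ]] [ 1.20538523 -0.5765813   1.00686495] [42.35305042  0.11828826 47.25941559]
['color', 'depth', 'K', 'position', 'attitude']
top [[505.72674238   0.         275.98684474]
 [  0.         505.72674238 207.45946875]
 [  0.           0.           1.        ]] [ 0.49806435 -0.05687139  1.54202687] [  4.05868375   0.34045067 -90.22621334]
['color', 'depth', 'K', 'position', 'attitude']
```

View pics/scene0.png

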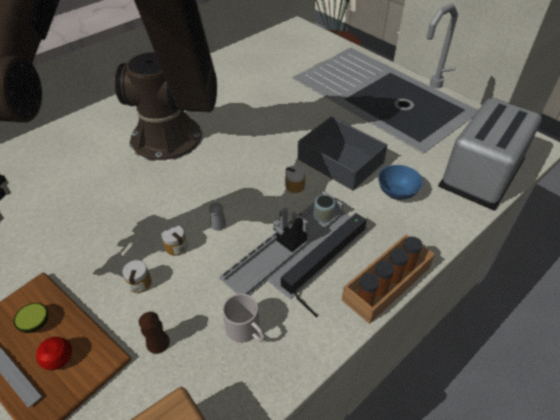

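View pics/top0.png

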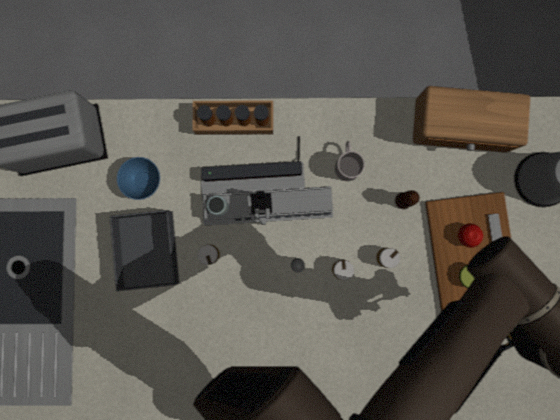

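The views show three full jars, at top px (208,255), (344,269) and (388,257), the shaker at (298,265), the follower near (262,203) and an empty at (217,205). I'll zoom in for detail.

```bash
cat > h.py <<'E'
from plant import ctrl
import cv2,numpy as np
from scipy.spatial.transform import Rotation as R
def snap(n): return ctrl.snapshot(n)
def cam(s): return np.array(s["position"]),R.from_euler('xyz',s["attitude"],degrees=True).as_matrix()
def ray(s,u,v):
    K=s["K"];p,M=cam(s)
    d=np.array([(u-K[0,2])/K[0,0],-(v-K[1,2])/K[1,1],-1.]);return p,M@d
def onz(s,u,v,z):
    p,d=ray(s,u,v);return p+d*(z-p[2])/d[2]
def proj(s,X):
    p,M=cam(s);c=M.T@(np.asarray(X)-p);K=s["K"]
    return K[0,0]*c[0]/-c[2]+K[0,2], K[1,1]*-c[1]/-c[2]+K[1,2]
def cloud(s):
    K=s["K"];p,M=cam(s);D=s["depth"];v,u=np.mgrid[0:D.shape[0],0:D.shape[1]]
    c=np.stack([(u-K[0,2])/K[0,0]*D,-(v-K[1,2])/K[1,1]*D,-D],-1)
    return c@M.T+p
def crop(s,u0,v0,w,h,name,f=None):
    f=f or min(800/w,600/h)
    c=s["color"][v0:v0+h,u0:u0+w,::-1];cv2.imwrite(f"pics/{name}.png",cv2.resize(c,None,fx=f,fy=f,interpolation=cv2.INTER_CUBIC))
def tool():
    o=ctrl.get_obs();T=R.from_euler('xyz',o["orientation"],degrees=True).as_matrix();return o,np.array(o["tool_pos"]),T
E
python3 - <<'E'
from h import *
t=snap("top");s=snap("scene")
crop(t,180,140,240,150,"t1");crop(s,100,150,280,190,"s1")
P=cloud(t);print(P[250,100],P[300,300],(t["depth"]==0).sum())
o,p,T=tool();print(T.round(3))
E
```

```text
[0.48002008 0.48763232 0.00175958] [ 0.32691367 -0.11962978 -0.0036946 ] 949
[[-0.001 -0.424  0.906]
 [ 0.001  0.906  0.424]
 [-1.     0.001 -0.   ]]
```

View pics/t1.png

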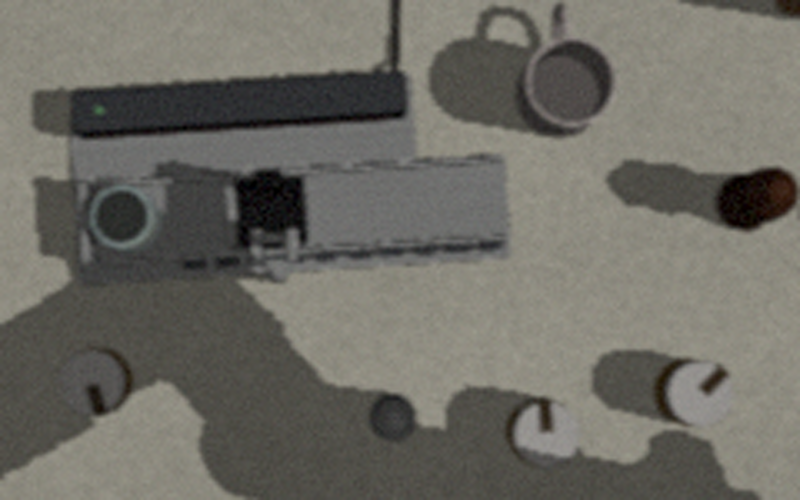

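View pics/s1.png

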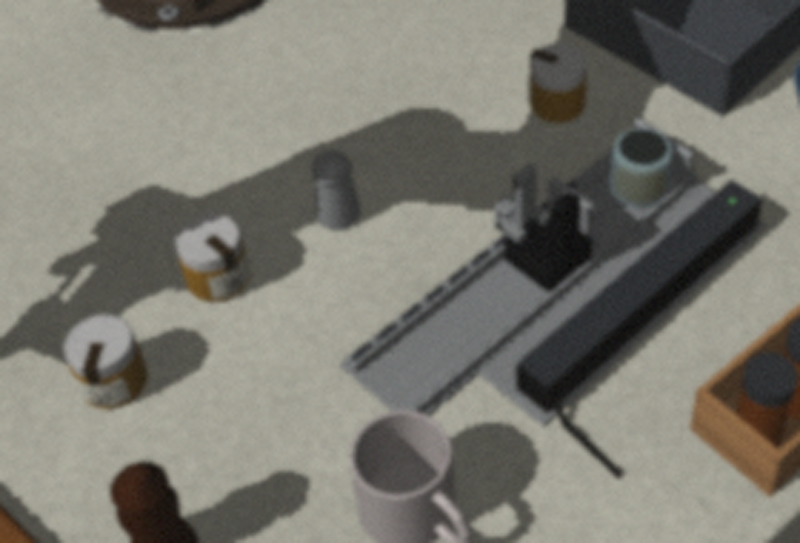

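The crops show one empty next to the stop and three full jars. The jar at the left has its strip pointing down in the image, towards -x. Next I'll measure the poses.

```bash
cat > meas.py <<'E'
from h import *
def comps(P,lo,hi,region,minn=20):
    m=((P[...,2]>lo)&(P[...,2]<hi)); u0,v0,u1,v1=region
    mm=np.zeros(m.shape,np.uint8); mm[v0:v1,u0:u1]=m[v0:v1,u0:u1]
    n,l,st,c=cv2.connectedComponentsWithStats(mm)
    return [(l==i) for i in range(1,n) if st[i,4]>=minn]
E
python3 - <<'E'
from meas import *
t=snap("top");P=cloud(t);s=snap("scene");Q=cloud(s)
# lids etc
for k in comps(P,.045,.2,(100,130,430,300)):
    v,u=np.nonzero(k);x=P[k]
    cnt=max(cv2.findContours(k.astype(np.uint8),0,2)[0],key=len);(c,r)=cv2.minEnclosingCircle(cnt)
    print("px",np.round(c,1),r,"n",k.sum(),"med",np.median(x,0).round(4),"zmax",np.percentile(x[:,2],90).round(4),"top ctr onz",onz(t,*c,np.percentile(x[:,2],70)).round(4),cv2.minAreaRect(x[:,:2].astype(np.float32)*1000))
E
```

```text
px [232. 130.] 40.000099182128906 n 116 med [0.8349 0.0943 0.0554] zmax 0.0619 top ctr onz [0.8349 0.0815 0.0586] ((834.7738647460938, 81.19710540771484), (237.33851623535156, 3.84787654876709), 89.95130920410156)
px [422. 137.] 9.899595260620117 n 196 med [ 0.8047 -0.4713  0.0939] zmax 0.1274 top ctr onz [ 0.799  -0.4661  0.1148] ((806.1732177734375, -478.5946960449219), (58.72807693481445, 22.444992065429688), 46.56019973754883)
px [348. 160.] 19.105072021484375 n 289 med [ 0.7371 -0.2631  0.0766] zmax 0.0863 top ctr onz [ 0.7392 -0.2587  0.0826] ((738.1604614257812, -270.46600341796875), (79.37435913085938, 103.72966766357422), 63.47322463989258)
px [137.7 178.1] 21.763010025024414 n 324 med [0.7051 0.3793 0.0525] zmax 0.0578 top ctr onz [0.6926 0.3611 0.0552] ((693.5737915039062, 361.4467468261719), (127.8768310546875, 127.23216247558594), 89.61827850341797)
px [250.5 168.5] 50.06505584716797 n 927 med [0.7161 0.0287 0.0481] zmax 0.0521 top ctr onz [0.7206 0.027  0.0495] ((715.3754272460938, 26.821556091308594), (40.29143524169922, 297.6475524902344), 3.688023567199707)
px [260. 
[... 1488 characters left out ...]
4040527344), 0.1544637382030487)
px [388.5 257.3] 10.5593843460083 n 329 med [ 0.457  -0.3762  0.0614] zmax 0.0655 top ctr onz [ 0.4563 -0.3752  0.0629] ((455.6510009765625, -376.3382263183594), (55.68047332763672, 56.730865478515625), 2.092963695526123)
px [297.5 265.5] 6.5193023681640625 n 126 med [ 0.4354 -0.111   0.0788] zmax 0.0852 top ctr onz [ 0.4344 -0.1097  0.0818] ((434.1590881347656, -110.12698364257812), (32.0189094543457, 31.730701446533203), 88.10755157470703)
px [342.7 269.6] 10.2930326461792 n 324 med [ 0.4202 -0.2422  0.062 ] zmax 0.0659 top ctr onz [ 0.4213 -0.2415  0.0638] ((421.5799560546875, -242.54835510253906), (55.72176742553711, 56.8358039855957), 1.8447202444076538)
```

```bash
cat >> meas.py <<'E'
def label_dir(s,c,zc=.062,r=.026):
    # dark strip on white lid: pixels within disc on lid plane
    g=s["color"].astype(float).mean(-1);H,W=g.shape
    u,v=proj(s,(c[0],c[1],zc));pts=[];
    for j in range(int(v)-14,int(v)+15):
        for i in range(int(u)-14,int(u)+15):
            p=onz(s,i,j,zc)[:2]
            if np.hypot(*(p-c[:2]))<r: pts.append((*p,g[j,i]))
    pts=np.array(pts);th=np.percentile(pts[:,2],80)*0.68
    w=np.clip(th-pts[:,2],0,None);d=(pts[:,:2]*w[:,None]).sum(0)/w.sum()-c[:2]
    return np.degrees(np.arctan2(d[1],d[0])),np.hypot(*d)*1000,(w>0).sum()
def lids(P,s,regions=None):
    out=[]
    for k in comps(P,.045,.075,(0,225,430,400) if regions is None else regions,150):
        x=P[k]
        if not 200<k.sum()<600: continue
        x=x[x[:,2]>.053];rc=cv2.minAreaRect(x[:,:2].astype(np.float32)*1000)
        mid=(np.percentile(x,2,axis=0)+np.percentile(x,98,axis=0))/2
        if not all(45<a<66 for a in rc[1]): continue
        out.append(mid[:2]); print("lid",mid[:2].round(4),np.round(rc[0],1),np.round(rc[1],1),"label",np.round(label_dir(s,mid),1))
    return out
E
python3 - <<'E'
from meas import *
t=snap("top");P=cloud(t);s=snap("scene");Q=cloud(s)
lids(P,t)
for n,X in(("top",P),("scene",Q)):
    b=(X[...,0]>.66)&(X[...,0]<.78)&(X[...,1]>-.16)&(X[...,1]<.2)&(X[...,2]>.042)&(X[...,2]<.056)
    print(n,"reader",cv2.minAreaRect(X[b][:,:2].astype(np.float32)*1000),np.median(X[b],0))
    b=(abs(X[...,0]-.614)<.05)&(abs(X[...,1]-.0)<.06)&(X[...,2]>.1)&(X[...,2]<.12)
    print(n,"handle",cv2.minAreaRect(X[b][:,:2].astype(np.float32)*1000),np.median(X[b],0))
    b=(abs(X[...,0]-.614)<.04)&(X[...,1]>.02)&(X[...,1]<.05)&(X[...,2]>.064)&(X[...,2]<.08)
    print(n,"plate",cv2.minAreaRect(X[b][:,:2].astype(np.float32)*1000))
    b=(abs(X[...,0]-.61)<.05)&(X[...,1]>.15)&(X[...,1]<.19)&(X[...,2]>.04)&(X[...,2]<.06)
    print(n,"stop",cv2.minAreaRect(X[b][:,:2].astype(np.float32)*1000))
    b=(abs(X[...,0]-.61)<.04)&(X[...,1]>.085)&(X[...,1]<.155)&(X[...,2]>.05)
    print(n,"empty",cv2.minAreaRect(X[b][:,:2].astype(np.float32)*1000))
for d in range(20,320,20): pass
R0=R.from_euler('z',3.69,degrees=True).as_matrix();O=np.array([.619,-.0195,0])
print("handle",O+R0@[0,.016,.09],"stop",O+R0@[0,.18,0],"empty",O+R0@[0,.149,0])
E
```

```text
lid [0.4675 0.1544] [467.5 154.5] [55.6 55.3] label [-160.6   14.9   30. ]
lid [ 0.4548 -0.3767] [ 455.6 -375.7] [55.3 55.1] label [-50.6  15.9  29. ]
lid [ 0.4202 -0.2425] [ 421.4 -242.9] [55.6 56. ] label [11.1  5.6 63. ]
top reader ((714.756103515625, 26.50457763671875), (42.43452835083008, 299.0403747558594), 3.2925353050231934) [0.71585662 0.02563265 0.04733471]
top handle ((615.9513549804688, -3.1074132919311523), (63.886940002441406, 20.956327438354492), 2.860517740249634) [ 0.63530137 -0.00333255  0.10852221]
top plate ((615.9318237304688, 32.75025939941406), (58.86372756958008, 7.985941410064697), 3.585129976272583)
top stop ((608.9837036132812, 160.3968963623047), (16.365108489990234, 71.19702911376953), 88.6256103515625)
top empty ((611.580322265625, 129.91586303710938), (55.889312744140625, 56.62329864501953), 46.306583404541016)
scene reader ((717.4423217773438, 23.18451690673828), (40.787513732910156, 299.76251220703125), 3.4468891620635986) [0.71890655 0.00896607 0.04616997]
scene handle ((616.98828125, -5.64224910736084), (65.73389434814453, 23.32341194152832), 2.3411922454833984) [ 0.63757091 -0.00757722  0.10727792]
scene plate ((617.9437255859375, 30.297977447509766), (62.19601058959961, 10.589387893676758), 4.7018656730651855)
scene stop ((610.5079956054688, 161.1092529296875), (72.89834594726562, 12.484966278076172), 5.138914585113525)
scene empty ((614.6055297851562, 125.04924011230469), (54.42310333251953, 56.61480712890625), 74.75920867919922)
handle [ 0.61797027 -0.00353317  0.09      ] stop [0.60741554 0.16012684 0.        ] empty [0.60941064 0.1291911  0.        ]
```

```bash
cat > go.py <<'E'
import sys
from meas import *
YAW=3.5;O=np.array([.6195,-.0208,0]);RR=R.from_euler('z',YAW,degrees=True).as_matrix()
def rk(x,y,z): return O+RR@np.array([x,y,z])
def need(g,yaw=None):
    """world grasp point g, jaw yaw: print tool-axis shift remaining and yaw change (as rx)"""
    o,p,T=tool();d=np.array(g)+[0,0,.159]-p
    y=np.degrees(np.arctan2(T[1,1],T[0,1]))
    print("t",o["clock"],"grasp",(p-[0,0,.159]).round(4),"yaw",round(y,2),"j6",round(o["joint_pos"][5],1),"F",np.round(o["force"],1),"open",o["opening"],"tilt",T[:,0].round(4))
    if yaw is not None:
        dy=(yaw-y+180)%360-180; print("rx",round(-dy,2)," alt",round(-(dy-360*np.sign(dy)),2))
        a,b=np.cos(np.radians(yaw)),np.sin(np.radians(yaw));print("shift in FINAL yaw tool axes",np.round([-d[2],d[0]*a+d[1]*b,d[0]*b-d[1]*a],4))
    print("shift tool axes now",(T.T@d).round(4))
E
python3 -m inch '[0,0,0,-9.77,0,0,0.0875,0,0,0,-9.77,0,0,0.0875,0,0,0,-9.77,0,0,0.0875,0,0,0,-9.77,0,0,0.0875,0,0,0,-9.77,0,0,0.0875,0,0,0,-9.77,0,0,0.0875,0,0,0,-9.77,0,0,0.0875]'
python3 -c "
from go import *
need(rk(0,.016,.17),183.5)"
```

```text
clock: 1.27
tool_pos: [0.286, -0.6112, 0.4044]
orientation: [4.8, 90.0, 100.4]
force: [-0.3, -0.4, 0.1]
opening: 0.0874
t 1.275 grasp [ 0.286  -0.6112  0.2454] yaw -174.37 j6 54.0 F [-0.3 -0.4  0.1] open 0.08738354847754261 tilt [-1.e-04  4.e-04 -1.e+00]
rx 2.13  alt -357.87
shift in FINAL yaw tool axes [ 0.0754 -0.3689  0.5849]
shift tool axes now [ 0.0757 -0.3904  0.5708]
```

```bash
python3 -m inch '[0,0,0,2.1,0,0,0.0875,0,-0.03,0.0485,0,0,0,0.0875,0,-0.03,0.0485,0,0,0,0.0875,0,-0.03,0.0485,0,0,0,0.0875,0,-0.03,0.0485,0,0,0,0.0875,0,-0.03,0.0485,0,0,0,0.0875,0,-0.03,0.0485,0,0,0,0.0875,0,-0.03,0.0485,0,0,0,0.0875,0,-0.03,0.0485,0,0,0,0.0875,0,-0.03,0.0485,0,0,0,0.0875,0,-0.03,0.0485,0,0,0,0.0875,0,-0.02,0.04,0,0,0,0.0875,0,0,0,0,0,0,0.0875]'
python3 -c "
from go import *
need(rk(0,.016,.17),183.5)"
```

```text
clock: 2.9
tool_pos: [0.6019, -0.0621, 0.4056]
orientation: [-92.3, 89.8, -3.7]
force: [0.2, -0.6, -0.5]
opening: 0.0876
t 2.9 grasp [ 0.6019 -0.0621  0.2466] yaw 178.61 j6 -14.0 F [ 0.2 -0.6 -0.5] open 0.08758367306411821 tilt [ 4.2e-03 -3.0e-04 -1.0e+00]
rx -4.89  alt 355.11
shift in FINAL yaw tool axes [ 0.0766 -0.0201  0.0561]
shift tool axes now [ 0.0767 -0.0149  0.0576]
```

```bash
python3 -m inch '[0,0,0,-4.9,0,0,0.0875,0,-0.01,0.028,0,0,0,0.0875,0,-0.01,0.028,0,0,0,0.0875,0,0,0,0,0,0,0.0875]'
python3 -c "
from go import *
need(rk(0,.016,.17),183.5);print(ctrl.get_obs()['joint_pos'])
t=snap('top');crop(t,180,140,240,150,'t2');s=snap('scene');crop(s,0,0,560,420,'s2');lids(cloud(t),t)"
```

```text
clock: 3.4
tool_pos: [0.6183, -0.0053, 0.4058]
orientation: [-100.6, 89.8, -8.2]
force: [-0.4, -0.3, 0.3]
opening: 0.0877
t 3.4 grasp [ 0.6183 -0.0053  0.2468] yaw -177.57 j6 -15.2 F [-0.4 -0.3  0.3] open 0.08770631205745444 tilt [ 3.7e-03 -5.0e-04 -1.0e+00]
rx -1.07  alt 358.93
shift in FINAL yaw tool axes [ 0.0768 -0.0003  0.0005]
shift tool axes now [0.0768 0.     0.0005]
[ 17.61207482  15.15006789  -6.90535985   0.09974913 -67.75348637
 -15.22185025]
lid [0.4663 0.154 ] [467.7 154.7] [56.6 55.1] label [-160.6   14.6   33. ]
lid [ 0.4548 -0.3767] [ 455.7 -375.8] [55.2 56.3] label [-50.6  15.8  29. ]
lid [ 0.4205 -0.2428] [ 421.5 -244. ] [55.6 55.3] label [-2.2 15.5 31. ]
```

View pics/t2.png

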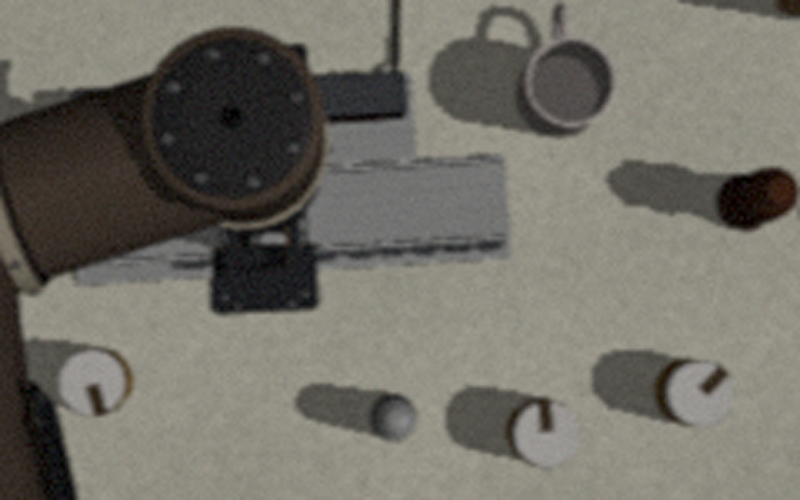

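View pics/s2.png

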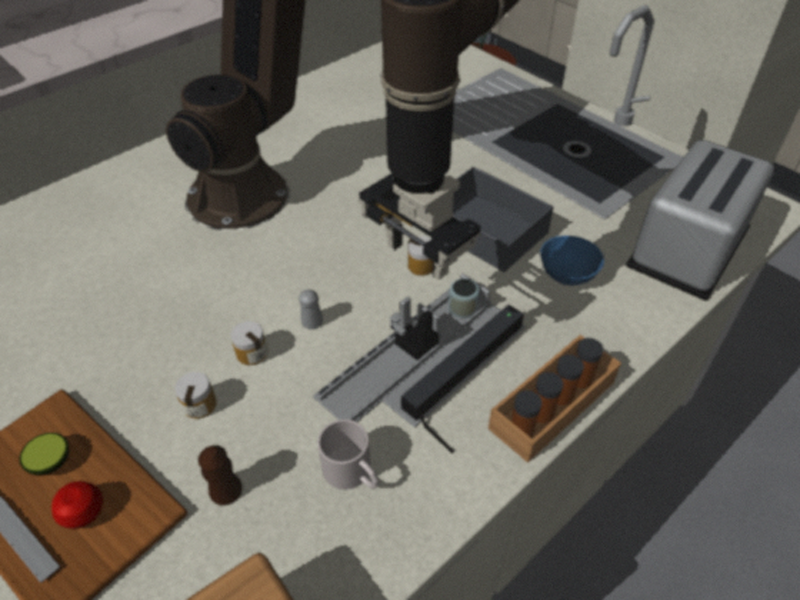

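Three full jars and one empty, with nothing hidden behind the arm. I'll descend over the handle.

```bash
python3 -m inch '[0.04,0,0,-1,0,0,0.0875,0.04,0,0,0,0,0,0.0875,0.03,0,0,0,0,0,0.0875,0.02,0,0,0,0,0,0.0875,0,0,0,0,0,0,0.0875]'
python3 -c "
from go import *
need(rk(0,.016,.093),183.5)
crop(snap('scene'),220,130,160,120,'s3')"
```

```text
clock: 4.12
tool_pos: [0.617, -0.0125, 0.2744]
orientation: [-98.0, 89.6, -5.3]
force: [-0.0, -0.7, 1.0]
opening: 0.0876
t 4.125 grasp [ 0.617  -0.0125  0.1154] yaw -177.35 j6 -14.5 F [-0.  -0.7  1. ] open 0.08764271758553197 tilt [ 6.3e-03 -6.0e-04 -1.0e+00]
rx -0.85  alt 359.15
shift in FINAL yaw tool axes [ 0.0224 -0.002   0.0076]
shift tool axes now [ 0.0224 -0.0018  0.0076]
```

View pics/s3.png

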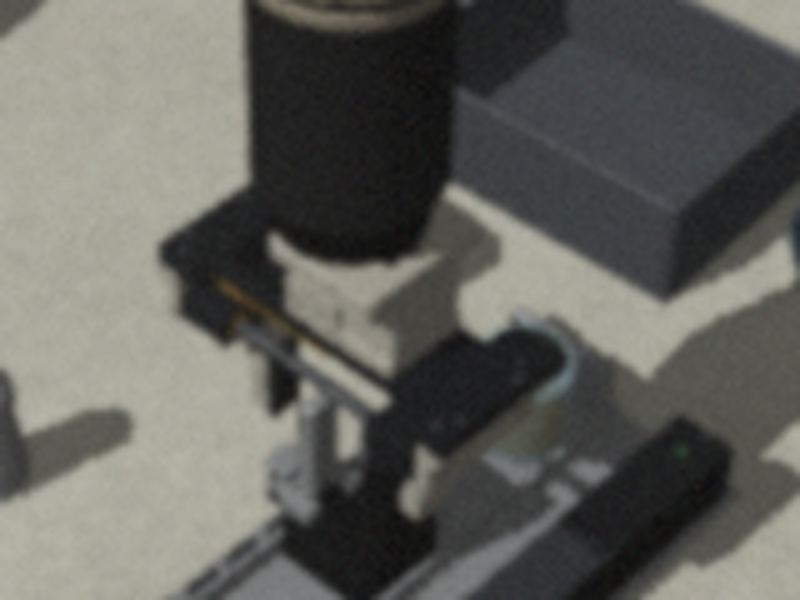

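```bash
python3 -m inch '[0.0,-0.002,0.0076,-0.8,0,0.36,0.0875,0.011,0,0,0,0,0,0.0875,0.011,0,0,0,0,0,0.0875,0,0,0,0,0,0,0.0875]'
python3 -c "
from go import *
need(rk(0.0065,.016,.093),183.5)"
```

```text
clock: 4.68
tool_pos: [0.62, -0.0045, 0.2552]
orientation: [-90.0, 89.7, 3.4]
force: [0.3, -0.6, 0.3]
opening: 0.0874
t 4.675 grasp [ 0.62   -0.0045  0.0962] yaw -176.54 j6 -14.2 F [ 0.3 -0.6  0.3] open 0.08739587674909405 tilt [ 6.e-03  4.e-04 -1.e+00]
rx -0.04  alt 359.96
shift in FINAL yaw tool axes [ 0.0032 -0.005  -0.0002]
shift tool axes now [ 0.0032 -0.005  -0.0002]
```

```bash
python3 -m inch '[0.003,-0.005,0,0,0,0,0.0875,0,0,0,0,0,0,0.04,0,0,0,0,0,0,0.04,0,0,0,0,0,0,0.04,0,0,0,0,0,0,0.04,0,0,0,0,0,0,0.04]'
python3 -c "
from go import *
need(rk(0.0065,.016,.093),183.5)
crop(snap('scene'),220,130,160,120,'s4')"
```

```text
clock: 5.42
tool_pos: [0.6233, -0.0045, 0.2501]
orientation: [97.4, 90.0, -169.2]
force: [2.8, 1.1, -3.2]
opening: 0.0514
t 5.425 grasp [ 0.6233 -0.0045  0.0911] yaw -176.64 j6 -14.1 F [ 2.8  1.1 -3.2] open 0.051387804786552325 tilt [-7.e-04 -1.e-04 -1.e+00]
rx -0.14  alt 359.86
shift in FINAL yaw tool axes [-0.0019 -0.0017 -0.    ]
shift tool axes now [-0.0019 -0.0017 -0.    ]
```

View pics/s4.png

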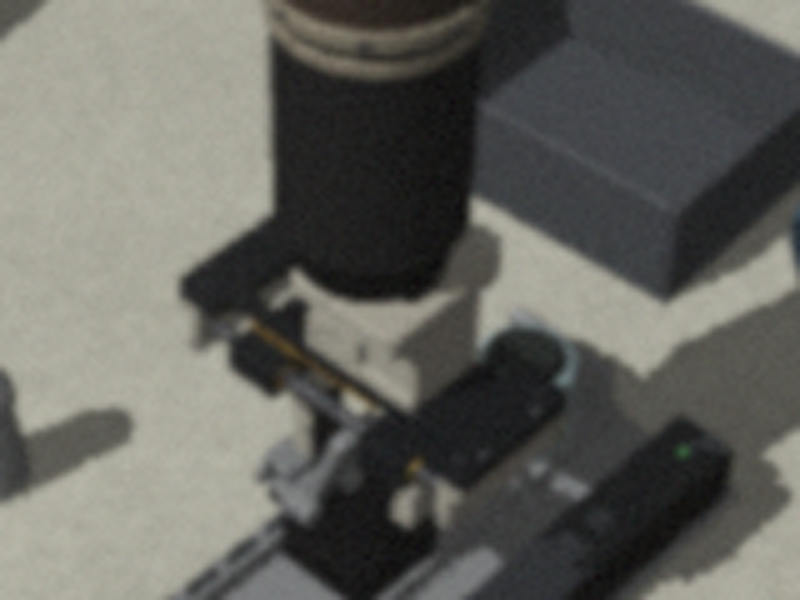

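```bash
python3 -m inch '[0,-0.0015,0,0,0,0,0.03,0,0,0,0,0,0,0.03,0,0,0,0,0,0,0.03,0,0,0,0,0,0,0.03]'

```

```text
clock: 5.98
tool_pos: [0.6239, -0.0046, 0.2502]
orientation: [94.1, 89.8, -172.5]
force: [-0.4, 0.8, -1.0]
opening: 0.0507
```

```bash
python3 -m inch '[0,0,-0.006,0,0,0,0.03,0,0,-0.01,0,0,0,0.03,0,0,0,0,0,0,0.03]'
python3 -c "
from go import *
need(rk(0.0065,.016,.093),183.5)"
```

```text
clock: 6.35
tool_pos: [0.6249, -0.0217, 0.2502]
orientation: [93.1, 89.8, -173.6]
force: [-0.2, -1.9, -1.5]
opening: 0.0509
t 6.35 grasp [ 0.6249 -0.0217  0.0912] yaw -176.67 j6 -12.5 F [-0.2 -1.9 -1.5] open 0.05092339109105743 tilt [-3.6e-03 -4.0e-04 -1.0e+00]
rx -0.17  alt 359.83
shift in FINAL yaw tool axes [-0.0018 -0.0012  0.0172]
shift tool axes now [-0.0018 -0.0011  0.0172]
```

```bash
python3 -m inch '[0,0,-0.025,0,0,0,0.03,0,0,-0.025,0,0,0,0.03,0,0,-0.025,0,0,0,0.03,0,0,-0.025,0,0,0,0.03,0,0,-0.025,0,0,0,0.03,0,0,-0.02,0,0,0,0.03,0,0,0,0,0,0,0.03]'
python3 -c "
from go import *
need(rk(0.0075,-.164,.091),183.5)"
```

```text
clock: 7.22
tool_pos: [0.6335, -0.1712, 0.2502]
orientation: [78.7, 89.8, 172.0]
force: [0.4, -1.9, 0.3]
opening: 0.051
t 7.225 grasp [ 0.6335 -0.1712  0.0912] yaw -176.71 j6 1.5 F [ 0.4 -1.9  0.3] open 0.05096015760194927 tilt [-3.2e-03  4.0e-04 -1.0e+00]
rx -0.21  alt 359.79
shift in FINAL yaw tool axes [ 0.0002 -0.0027 -0.013 ]
shift tool axes now [ 0.0002 -0.0027 -0.013 ]
```

```bash
python3 -m inch '[0,-0.001,-0.0075,0,0,0,0.03,0,0,-0.005,0,0,0,0.03,0,0,0,0,0,0,0.03]'
python3 -c "
from go import *
need(rk(0.0075,-.164,.091),183.5)"
```

```text
clock: 7.6
tool_pos: [0.6346, -0.1837, 0.2502]
orientation: [81.5, 89.7, 174.8]
force: [-1.1, -1.1, 0.3]
opening: 0.0507
t 7.6 grasp [ 0.6346 -0.1837  0.0912] yaw -176.68 j6 2.6 F [-1.1 -1.1  0.3] open 0.050675736028992384 tilt [-5.1e-03  5.0e-04 -1.0e+00]
rx -0.18  alt 359.82
shift in FINAL yaw tool axes [ 0.0002 -0.0024 -0.0004]
shift tool axes now [ 0.0002 -0.0024 -0.0004]
```

```bash
python3 -m inch '[0,0,0,0,0,0,0.0875,0,0,0,0,0,0,0.0875,0,0,0,0,0,0,0.0875,0,0,0,0,0,0,0.0875]'
python3 -m inch '[0,0.007,0,0,0,0,0.0875,-0.02,0,0,0,0,0,0.0875,-0.045,0,0,0,0,0,0.0875,-0.045,0,0,0,0,0,0.0875,-0.03,0,0,0,0,0,0.0875,0,0,0,0,0,0,0.0875]'
python3 -c "
from go import *
need(rk(0,.15,.12),183.5)
t=snap('top');lids(cloud(t),t)
crop(snap('scene'),200,150,200,150,'s5')"
```

```text
clock: 8.1
tool_pos: [0.6329, -0.1833, 0.2522]
orientation: [93.3, 89.4, -173.3]
force: [0.1, 0.4, -1.3]
opening: 0.0844
clock: 8.85
tool_pos: [0.6265, -0.1826, 0.3954]
orientation: [91.1, 89.5, -175.4]
force: [0.1, -0.9, -1.0]
opening: 0.0876
t 8.85 grasp [ 0.6265 -0.1826  0.2364] yaw -176.5 j6 2.6 F [ 0.1 -0.9 -1. ] open 0.08756776865986543 tilt [-9.e-03 -7.e-04 -1.e+00]
rx -0.0  alt 360.0
shift in FINAL yaw tool axes [ 0.1164 -0.0029  0.3119]
shift tool axes now [ 0.1163 -0.004   0.3119]
lid [ 0.4548 -0.3767] [ 455.7 -376.3] [54.3 55.2] label [-50.5  15.9  29. ]
lid [ 0.4204 -0.2425] [ 421.4 -242.9] [55.7 56.4] label [-3.3 15.6 31. ]
```

View pics/s5.png

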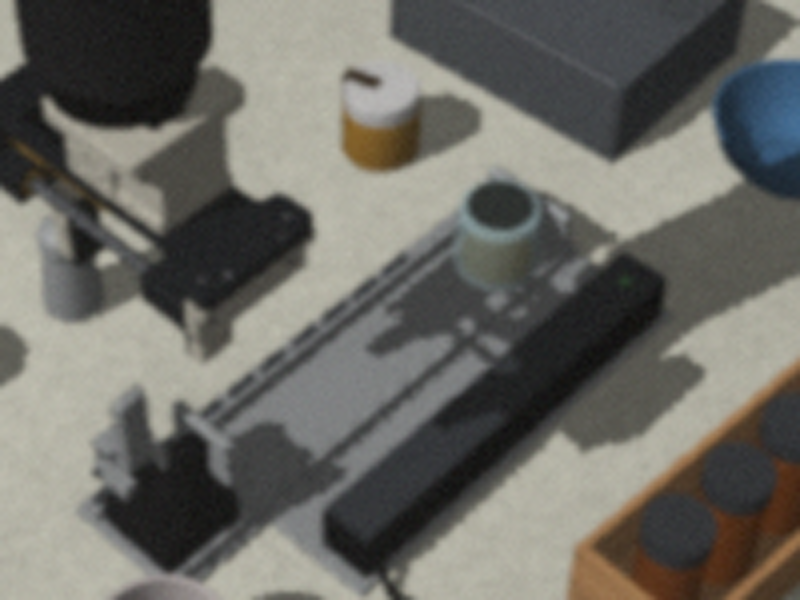

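```bash
python3 -m inch '[0.01,0,0.05,0,0,-0.5,0.0875,0.01,0,0.055,0,0,0,0.0875,0.01,0,0.055,0,0,0,0.0875,0.01,0,0.055,0,0,0,0.0875,0.01,0,0.055,0,0,0,0.0875,0.01,0,0.03,0,0,0,0.0875,0,0,0,0,0,0,0.0875]'
python3 -c "
from go import *
need(rk(0.001,.1485,.10),183.5)"
```

```text
clock: 9.82
tool_pos: [0.6037, 0.1249, 0.3196]
orientation: [96.4, 88.9, -170.3]
force: [-0.3, -0.7, 0.0]
opening: 0.0873
t 9.825 grasp [0.6037 0.1249 0.1606] yaw -176.7 j6 -26.2 F [-0.3 -0.7  0. ] open 0.0873444060236814 tilt [-0.0187 -0.0032 -0.9998]
rx -0.2  alt 359.8
shift in FINAL yaw tool axes [ 0.0606 -0.0079  0.0021]
shift tool axes now [ 0.0604 -0.009   0.0022]
```

```bash
cat >> go.py <<'E'
def need(g,yaw):
    o,p,T=tool();a,b=np.cos(np.radians(yaw)),np.sin(np.radians(yaw))
    Td=np.array([[0,a,b],[0,b,-a],[-1,0,0]]);gp=p+.159*T[:,0]
    rv=R.from_matrix(T.T@Td).as_rotvec(degrees=True)
    print("t",round(o["clock"],2),"grasp",gp.round(4),"yaw",round(np.degrees(np.arctan2(T[1,1],T[0,1])),2),"j6",round(o["joint_pos"][5],1),"F",np.round(o["force"],1),"open",round(o["opening"],4))
    tcp=np.array(g)+[0,0,.159]-p
    print("rotvec",rv.round(2),"TCP shift now-axes",(T.T@tcp).round(4),"final-axes",(Td.T@tcp).round(4))
E
python3 -m inch '[0.03,-0.0085,0.002,-0.2,-0.2,-1.05,0.0875,0,0,0,0,0,0,0.0875]'
python3 -c "
from go import *
need(rk(0.001,.1485,.046),183.5)"
```

```text
clock: 10.07
tool_pos: [0.611, 0.1266, 0.2874]
orientation: [85.2, 89.8, 178.7]
force: [-0.0, -0.2, -0.3]
opening: 0.0877
t 10.07 grasp [0.6105 0.1266 0.1284] yaw -176.46 j6 -26.0 F [-0.  -0.2 -0.3] open 0.0877
rotvec [ 0.04  0.01 -0.17] TCP shift now-axes [ 0.0824 -0.0008  0.0008] final-axes [ 0.0824 -0.0005  0.0008]
```

```bash
python3 -m inch '[0.03,-0.0005,0.002,0,0,-0.1,0.0875,0.03,0,0.001,0,0,0,0.0875,0.016,0,0,0,0,0,0.0875,0.005,0,0,0,0,0,0.0875]'
python3 -c "
from go import *
need(rk(0.001,.1485,.046),183.5)"
```

```text
clock: 10.58
tool_pos: [0.6126, 0.127, 0.2086]
orientation: [-82.6, 89.9, 10.7]
force: [0.6, 0.3, 0.6]
opening: 0.0873
t 10.57 grasp [0.6129 0.127  0.0496] yaw -176.61 j6 -26.2 F [0.6 0.3 0.6] open 0.0873
rotvec [-0.11  0.01  0.1 ] TCP shift now-axes [0.0036 0.0011 0.0006] final-axes [0.0036 0.0011 0.0006]
```

```bash
python3 -m inch '[0.0036,0.001,0.0005,0,0,0,0.0875,0,0,0,0,0,0,0.05,0,0,0,0,0,0,0.05,0,0,0,0,0,0,0.05,0,0,0,0,0,0,0.05,-0.03,0,0,0,0,0,0.05,-0.05,0,0,0,0,0,0.05,-0.05,0,0,0,0,0,0.05,0,0,0,0,0,0,0.05]'
python3 -c "
from go import *
need([.48,.343,.20],183.5)
crop(snap('scene'),200,90,240,180,'s6')"
```

```text
clock: 11.7
tool_pos: [0.6114, 0.1273, 0.3405]
orientation: [-82.1, 89.9, 11.3]
force: [0.3, 0.5, -2.1]
opening: 0.0593
t 11.7 grasp [0.6118 0.1274 0.1815] yaw -176.6 j6 -26.3 F [ 0.3  0.5 -2.1] open 0.0593
rotvec [-0.1   0.02  0.14] TCP shift now-axes [-0.0188  0.1183  0.2231] final-axes [-0.0185  0.118   0.2233]
```

View pics/s6.png

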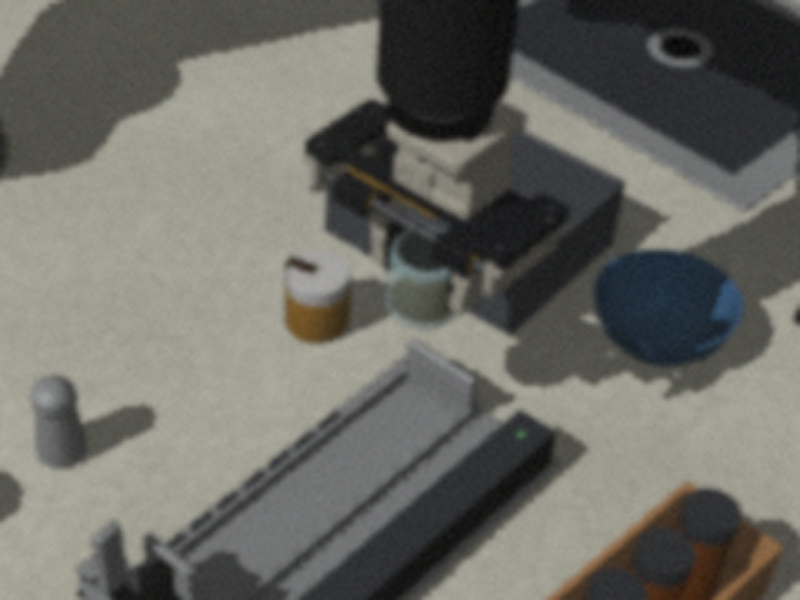

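```bash
python3 -m inch '[0,0.0195,0.037,0,0,0,0.05,0,0.0195,0.037,0,0,0,0.05,0,0.0195,0.037,0,0,0,0.05,0,0.0195,0.037,0,0,0,0.05,0,0.0195,0.037,0,0,0,0.05,0,0.0195,0.035,0,0,0,0.05,0,0,0,0,0,0,0.05]'
python3 -c "
from go import *
need([.48,.343,.05],183.5)"
```

```text
clock: 12.62
tool_pos: [0.4745, 0.3439, 0.3269]
orientation: [121.1, 89.0, -145.8]
force: [-0.1, -0.9, -1.6]
opening: 0.0596
t 12.62 grasp [0.4722 0.3423 0.1679] yaw -176.87 j6 -51.5 F [-0.1 -0.9 -1.6] open 0.0596
rotvec [-0.37 -0.52 -0.88] TCP shift now-axes [ 1.178e-01 -7.200e-03 -1.000e-04] final-axes [ 0.1179 -0.0054 -0.0012]
```

```bash
python3 -m inch '[0.035,-0.004,0,-0.3,-0.5,-0.8,0.05,0.04,0,0,0,0,0,0.05,0.025,0,0,0,0,0,0.05,0.01,0,0,0,0,0,0.05,0,0,0,0,0,0,0.05]'
python3 -c "
from go import *
need([.48,.343,.048],183.5)"
```

```text
clock: 13.25
tool_pos: [0.4772, 0.341, 0.2096]
orientation: [133.2, 89.5, -133.3]
force: [-0.3, -0.1, -0.4]
opening: 0.0594
t 13.25 grasp [0.4764 0.3401 0.0506] yaw -176.58 j6 -51.1 F [-0.3 -0.1 -0.4] open 0.0594
rotvec [-0.08 -0.31 -0.33] TCP shift now-axes [ 0.0026 -0.0029  0.0018] final-axes [ 0.0026 -0.0029  0.0018]
```

```bash
python3 -m inch '[0.005,0,0,0,0,0,0.05,0,0,0,0,0,0,0.05,0,0,0,0,0,0,0.0875,0,0,0,0,0,0,0.0875,0,0,0,0,0,0,0.0875,-0.03,0,0,0,0,0,0.0875,-0.05,0,0,0,0,0,0.0875,-0.05,0,0,0,0,0,0.0875,0,0,0,0,0,0,0.0875]'
python3 -c "
from go import *
t=snap('top');s=snap('scene');lids(cloud(t),t)
need([.467,.1545,.10],360-160.6)
crop(t,80,150,200,150,'t7');crop(s,240,80,200,150,'s7')"
```

```text
clock: 14.38
tool_pos: [0.4787, 0.3421, 0.3426]
orientation: [143.1, 89.8, -123.4]
force: [-0.6, -0.1, 0.0]
opening: 0.0877
lid [0.4773 0.3385] [475.8 338.3] [46.9 55.6] label [ 83.9   2.7 170. ]
lid [0.4664 0.1542] [466.6 154.9] [56.2 55.5] label [-160.3   14.7   33. ]
lid [ 0.4548 -0.3758] [ 455.7 -376.6] [56.4 55. ] label [-52.1  15.8  33. ]
lid [ 0.4205 -0.2427] [ 421.4 -242.6] [55.7 55.9] label [-2.6 15.5 31. ]
t 14.47 grasp [0.4767 0.3401 0.1795] yaw -176.59 j6 -51.1 F [-0.4 -0.3 -1. ] open 0.0874
rotvec [-15.98  -0.3   -0.43] TCP shift now-axes [ 0.0808  0.0213 -0.1852] final-axes [ 0.0795  0.0721 -0.1725]
```

View pics/s7.png

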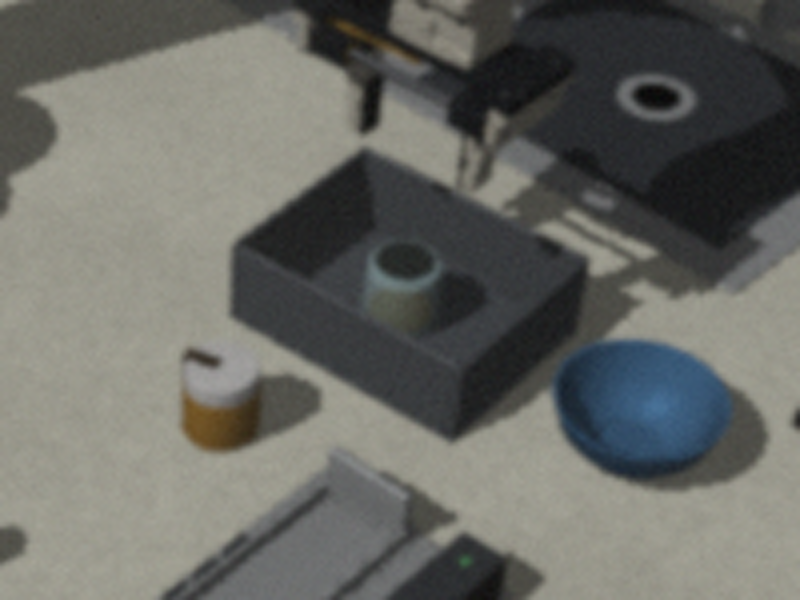

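View pics/t7.png

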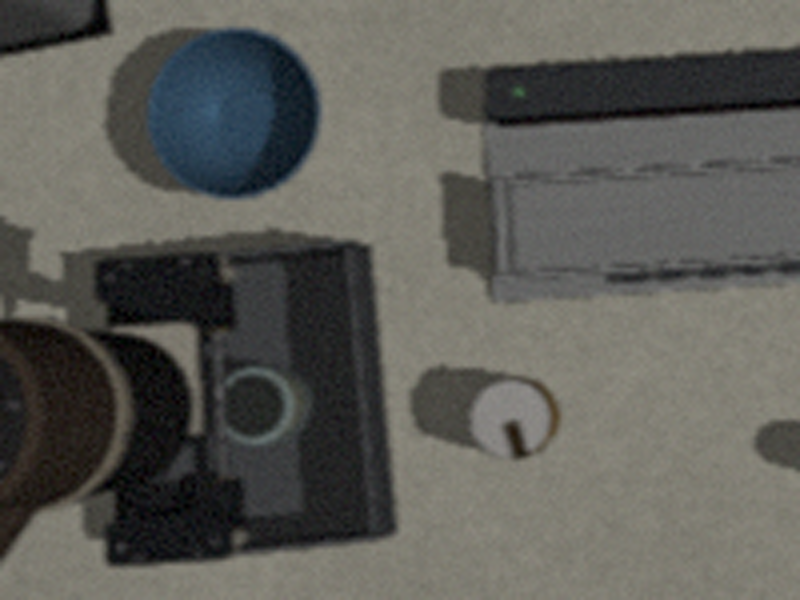

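```bash
cat >> go.py <<'E'
def strip(s,c,zc=.062,r=.027):
    g=s["color"].astype(np.float32).mean(-1);f=6
    # resample the lid plane to a 0.25 mm metric grid by ray geometry
    n=int(r/.00025);X,Y=np.meshgrid(np.arange(-n,n+1)*.00025,np.arange(-n,n+1)*.00025)
    uv=np.array([proj(s,(c[0]+a,c[1]+b,zc)) for a,b in zip(X.ravel(),Y.ravel())],np.float32)
    I=cv2.remap(g,uv[:,0].reshape(X.shape),uv[:,1].reshape(X.shape),cv2.INTER_CUBIC)
    ins=np.hypot(X,Y)<r;bg=np.percentile(I[ins],75);w=np.where(ins,np.clip(.72*bg-I,0,None),0)
    m=(w>0).astype(np.uint8);k,l,st,ce=cv2.connectedComponentsWithStats(m);i=1+np.argmax([w[l==q].sum() for q in range(1,k)])
    w=np.where(l==i,w,0)
    mx,my=(w*X).sum()/w.sum(),(w*Y).sum()/w.sum()
    C=np.cov(np.stack([X.ravel(),Y.ravel()]),aweights=w.ravel());ev,V=np.linalg.eigh(C);d=V[:,1]
    if d@[mx,my]<0:d=-d
    off=(d[0]*my-d[1]*mx)*1000
    print("pca",np.degrees(np.arctan2(d[1],d[0])).round(1),"centroid",np.degrees(np.arctan2(my,mx)).round(1),"line offset mm",off.round(2),"ratio",np.sqrt(ev).round(4))
def lidcen(s,P):
    pass
E
python3 - <<'E'
from go import *
t=snap("top");s=snap("scene")
P=cloud(t);Q=cloud(s)
for c in ([.4668,.1545],[.4553,-.376],[.4209,-.2427]):
    for n,S,X in(("top",t,P),("scene",s,Q)):
        b=(np.hypot(X[...,0]-c[0],X[...,1]-c[1])<.045)&(X[...,2]>.056)&(X[...,2]<.075)
        x=X[b][:,:2];mid=(np.percentile(x,1.5,axis=0)+np.percentile(x,98.5,axis=0))/2
        print(n,mid.round(4),b.sum());strip(S,mid)
E
```

```text
top [0.4672 0.1546] 300
pca -161.9 centroid -159.5 line offset mm 0.66 ratio [0.0026 0.0066]
scene [0.4688 0.1521] 222
pca -160.4 centroid -170.5 line offset mm -2.71 ratio [0.0029 0.0065]
top [ 0.4544 -0.3771] 298
pca -45.1 centroid -48.3 line offset mm -0.93 ratio [0.0027 0.006 ]
scene [ 0.4566 -0.3798] 368
pca -44.0 centroid -42.4 line offset mm 0.41 ratio [0.0028 0.0073]
top [ 0.4202 -0.2425] 299
pca 5.7 centroid -3.3 line offset mm -2.46 ratio [0.0026 0.0066]
scene [ 0.4232 -0.2458] 309
pca 2.2 centroid 12.7 line offset mm 2.74 ratio [0.003  0.0073]
```

```bash
python3 -m inch '[0,0.01,-0.04,-7.8,0,0,0.0875,0,0.01,-0.04,-7.8,0,0,0.0875,0,0.01,-0.04,0,0,0,0.0875,0,0,0,0,0,0,0.0875]'
python3 -c "
from go import *
need([.468,.1533,.10],199)"
```

```text
clock: 15.08
tool_pos: [0.4704, 0.2145, 0.3319]
orientation: [117.7, 88.6, -132.7]
force: [-1.1, -0.8, -0.5]
opening: 0.0879
t 15.07 grasp [0.4678 0.2117 0.1729] yaw -160.41 j6 -26.7 F [-1.1 -0.8 -0.5] open 0.0879
rotvec [ 0.6  -0.64 -1.2 ] TCP shift now-axes [ 0.0739  0.0212 -0.056 ] final-axes [ 0.0729  0.0222 -0.0571]
```

```bash
python3 -m inch '[0.005,0.011,-0.028,0.6,-0.6,-1.2,0.0875,0.005,0.011,-0.028,0,0,0,0.0875,0,0,0,0,0,0,0.0875]'
python3 -c "
from go import *
need([.468,.1533,.042],199)"
```

```text
clock: 15.45
tool_pos: [0.4678, 0.1533, 0.3189]
orientation: [117.2, 89.7, -133.8]
force: [0.2, 0.5, -0.0]
opening: 0.0873
t 15.45 grasp [0.4672 0.1527 0.1599] yaw -161.02 j6 -22.1 F [ 0.2  0.5 -0. ] open 0.0873
rotvec [-0.02 -0.13 -0.26] TCP shift now-axes [ 0.1179 -0.0008  0.0002] final-axes [ 1.179e-01 -2.000e-04 -1.000e-04]
```

```bash
python3 -m inch '[0.04,0,0.001,0,-0.1,-0.2,0.0875,0.04,0,0,0,0,0,0.0875,0.025,0,0,0,0,0,0.0875,0.008,0,0,0,0,0,0.0875,0,0,0,0,0,0,0.0875]'
python3 -c "
from go import *
need([.468,.1533,.042],199)"
```

```text
clock: 16.08
tool_pos: [0.4686, 0.1578, 0.2014]
orientation: [136.3, 89.9, -114.7]
force: [-0.0, 0.3, -0.0]
opening: 0.0875
t 16.07 grasp [0.4684 0.1574 0.0424] yaw -160.92 j6 -22.4 F [-0.   0.3 -0. ] open 0.0875
rotvec [ 0.08 -0.09 -0.09] TCP shift now-axes [ 0.0005  0.002  -0.004 ] final-axes [ 0.0004  0.002  -0.004 ]
```

```bash
python3 -m inch '[0,0.002,-0.004,0,0,0,0.0875,0,0,0,0,0,0,0.05,0,0,0,0,0,0,0.05,0,0,0,0,0,0,0.05,0,0,0,0,0,0,0.05,-0.03,0,0,0,0,0,0.05,-0.05,0,0,0,0,0,0.05,-0.04,0,0,0,0,0,0.05,0,0,0,0,0,0,0.05]'
python3 -m inch '[0,0,0,-10.3,0,0,0.05,0,0,0,-10.3,0,0,0.05,0,0,0,-10.3,0,0,0.05,0,0,0,-10.3,0,0,0.05,0,0,0,-10.3,0,0,0.05,0,0,0,-10.3,0,0,0.05,0,0,0,-10.3,0,0,0.05,0,0,0,-10.3,0,0,0.05,0,0,0,-10.3,0,0,0.05,0,0,0,-10.3,0,0,0.05,0,0,0,-10.3,0,0,0.05,0,0,0,-10.3,0,0,0.05,0,0,0,0,0,0,0.05]'
python3 -c "
from go import *
need(rk(0,.147,.14),3.5)"
```

```text
clock: 17.2
tool_pos: [0.4677, 0.1532, 0.3261]
orientation: [127.4, 89.9, -123.5]
force: [0.1, 0.2, -3.2]
opening: 0.0598
clock: 18.82
tool_pos: [0.4607, 0.1492, 0.307]
orientation: [-28.6, 88.2, -152.3]
force: [-0.3, -0.3, -1.7]
opening: 0.0592
t 18.82 grasp [0.4564 0.1469 0.1481] yaw -33.72 j6 105.5 F [-0.3 -0.3 -1.7] open 0.0592
rotvec [-37.2    1.21   1.31] TCP shift now-axes [ 0.0043  0.1376 -0.064 ] final-axes [0.008  0.1481 0.0323]
```

```bash
python3 -m inch '[0,0,0,-9.2,0.3,0.3,0.05,0,0,0,-9.2,0.3,0.3,0.05,0,0,0,-9.2,0.3,0.3,0.05,0,0,0,-8.6,0.3,0.3,0.05,0,0,0,0,0,0,0.05]'
python3 -c "
from go import *
need(rk(0,.147,.12),3.5)"
```

```text
clock: 19.45
tool_pos: [0.4593, 0.1483, 0.3027]
orientation: [-69.9, 89.6, -157.8]
force: [0.6, -0.3, -2.7]
opening: 0.0594
t 19.45 grasp [0.4582 0.1478 0.1437] yaw 2.09 j6 141.0 F [ 0.6 -0.3 -2.7] open 0.0594
rotvec [-1.41  0.15  0.42] TCP shift now-axes [0.0226 0.1505 0.0278] final-axes [0.0237 0.1496 0.0315]
```

```bash
python3 -m inch '[0,0.0375,0.0079,-1.4,0,0.4,0.05,0,0.0375,0.0079,0,0,0,0.05,0,0.0375,0.0079,0,0,0,0.05,0,0.034,0.0079,0,0,0,0.05,0,0,0,0,0,0,0.05]'
python3 -c "
from go import *
need(rk(0,.147,.10),3.5)"
```

```text
clock: 20.08
tool_pos: [0.6107, 0.1224, 0.2992]
orientation: [-46.7, 89.7, -135.1]
force: [-0.5, 0.6, -2.6]
opening: 0.0593
t 20.07 grasp [0.6101 0.1218 0.1402] yaw 1.63 j6 152.3 F [-0.5  0.6 -2.6] open 0.0593
rotvec [-1.87  0.23  0.25] TCP shift now-axes [ 0.0402  0.0001 -0.0036] final-axes [ 0.0402  0.     -0.0035]
```

```bash
python3 -m inch '[0.03,0,-0.0035,-1.8,0.2,0.2,0.05,0.03,0,0,0,0,0,0.05,0,0,0,0,0,0,0.05]'
python3 -c "
from go import *
need(rk(0,.147,.048),3.5)"
```

```text
clock: 20.45
tool_pos: [0.6091, 0.1256, 0.2365]
orientation: [-72.3, 89.8, -159.7]
force: [-0.3, 0.0, -1.4]
opening: 0.0595
t 20.45 grasp [0.6086 0.1253 0.0775] yaw 2.57 j6 153.0 F [-0.3  0.  -1.4] open 0.0595
rotvec [-0.93  0.06  0.21] TCP shift now-axes [ 0.0295  0.0015 -0.0003] final-axes [ 0.0295  0.0014 -0.0003]
```

```bash
python3 -m inch '[0.012,0.0014,0,-0.9,0,0.2,0.05,0.01,0,0,0,0,0,0.05,0,0,0,0,0,0,0.05]'
python3 -c "
from go import *
need(rk(0,.147,.048),3.5)"
```

```text
clock: 20.82
tool_pos: [0.6108, 0.1262, 0.2155]
orientation: [84.0, 89.8, -2.7]
force: [-0.3, 0.2, -2.1]
opening: 0.0595
t 20.82 grasp [0.6112 0.1262 0.0565] yaw 3.37 j6 153.7 F [-0.3  0.2 -2.1] open 0.0595
rotvec [-0.13  0.02 -0.15] TCP shift now-axes [ 0.0085 -0.0003  0.0003] final-axes [ 0.0085 -0.0003  0.0003]
```

```bash
python3 -m inch '[0.006,0,0,0,0,0,0.05,0.003,0,0,0,0,0,0.05,0,0,0,0,0,0,0.05]'
python3 -c "
from go import *
need(rk(0,.147,.048),3.5)"
```

```text
clock: 21.2
tool_pos: [0.6115, 0.1266, 0.2108]
orientation: [92.5, 89.6, 5.9]
force: [-0.1, -0.6, -3.5]
opening: 0.0598
t 21.2 grasp [0.6125 0.1267 0.0518] yaw 3.43 j6 153.6 F [-0.1 -0.6 -3.5] open 0.0598
rotvec [-0.07 -0.02 -0.38] TCP shift now-axes [ 0.0038 -0.001   0.0006] final-axes [ 0.0038 -0.001   0.0006]
```

```bash
python3 -m inch '[0.0035,-0.001,0,0,0,0,0.05,0.001,0,0,0,0,0,0.05,0,0,0,0,0,0,0.05]'

```

```text
clock: 21.58
tool_pos: [0.6111, 0.1267, 0.2101]
orientation: [93.4, 89.4, 6.9]
force: [-0.6, -0.6, -2.3]
opening: 0.0595
```

```bash
python3 -m inch '[0.005,0,0,0,0,-0.4,0.05,0,0,0,0,0,0,0.05]'
python3 -c "
from go import *
need(rk(0,.147,.048),3.5)
crop(snap('scene'),280,130,120,90,'s8')"
```

```text
clock: 21.82
tool_pos: [0.6123, 0.1271, 0.21]
orientation: [95.2, 89.6, 8.8]
force: [-0.4, 0.3, -3.0]
opening: 0.0593
t 21.82 grasp [0.6135 0.1273 0.051 ] yaw 3.61 j6 153.8 F [-0.4  0.3 -3. ] open 0.0593
rotvec [ 0.11 -0.04 -0.44] TCP shift now-axes [ 0.003  -0.0019  0.0011] final-axes [ 0.003  -0.0019  0.0011]
```

View pics/s8.png

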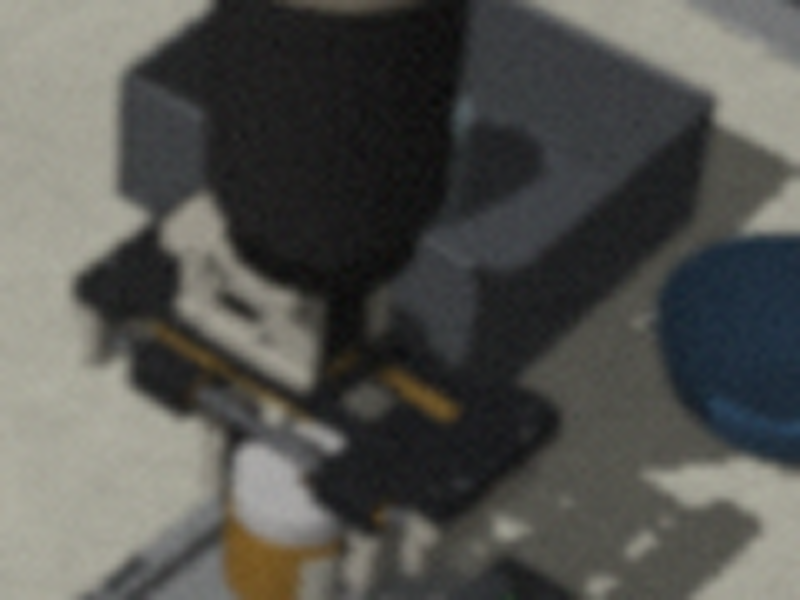

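```bash
python3 -m inch '[0.008,0,0,0,0,0,0.05]'
python3 -c "
from go import *
o=ctrl.get_obs();print(np.round(o['joint_pos'],1),np.round(o['force'],1))
need(rk(0,.147,.048),3.5)"
```

```text
clock: 22.0
tool_pos: [0.6127, 0.1271, 0.2056]
orientation: [87.7, 89.5, 1.4]
force: [-19.4, -1.4, 49.8]
opening: 0.0598
[ 29.7  26.6 -19.1   0.3 -43.8 153.8] [-19.4  -1.4  49.8]
t 22.0 grasp [0.6141 0.1272 0.0466] yaw 3.71 j6 153.8 F [-19.4  -1.4  49.8] open 0.0598
rotvec [ 0.21  0.02 -0.51] TCP shift now-axes [-0.0014 -0.0022  0.0011] final-axes [-0.0014 -0.0022  0.0011]
```

```bash
python3 -m inch '[-0.003,-0.002,0,0,0,-0.5,0.05,0,0,0,0,0,0,0.05]'
python3 -c "
from go import *
need(rk(0,.147,.048),3.5)"
```

```text
clock: 22.25
tool_pos: [0.6106, 0.127, 0.2083]
orientation: [78.4, 90.0, -7.9]
force: [0.6, -0.2, -1.9]
opening: 0.0596
t 22.25 grasp [0.6106 0.127  0.0493] yaw 3.7 j6 154.0 F [ 0.6 -0.2 -1.9] open 0.0596
rotvec [ 0.2   0.   -0.01] TCP shift now-axes [ 0.0013 -0.0001  0.0011] final-axes [ 0.0013 -0.0001  0.0011]
```

```bash
python3 -m inch '[0.003,0,0,0,0,0,0.05,0,0,0,0,0,0,0.05]'
python3 -m inch '[0,0,0,0,0,0,0.07,0,0,0,0,0,0,0.08,0,0,0,0,0,0,0.0875,0,0,0,0,0,0,0.0875,-0.03,0,0,0,0,0,0.0875,-0.04,0,0,0,0,0,0.0875,-0.05,0,0,0,0,0,0.0875,0,0,0,0,0,0,0.0875]'
python3 -c "
from go import *
t=snap('top');need([.4555,-.3775,.1],180-44.5)
lids(cloud(t),t)"
```

```text
clock: 22.5
tool_pos: [0.6106, 0.1271, 0.2052]
orientation: [-27.7, 90.0, -114.0]
force: [-4.1, 0.3, 8.2]
opening: 0.0593
clock: 23.5
tool_pos: [0.6113, 0.1272, 0.3259]
orientation: [-48.8, 89.8, -135.1]
force: [0.4, 0.4, -0.3]
opening: 0.0876
t 23.55 grasp [0.6094 0.1264 0.1645] yaw 3.68 j6 154.0 F [-0.5  0.2 -0.6] open 0.0872
rotvec [-131.82   -0.34    0.41] TCP shift now-axes [ 0.0673 -0.1865  0.4933] final-axes [ 0.0645 -0.2431 -0.4684]
lid [ 0.4548 -0.3764] [ 455.7 -376.2] [56.1 55.2] label [-51.   16.2  29. ]
lid [ 0.4205 -0.2423] [ 421.6 -242.6] [55.  55.9] label [-3.8 15.7 31. ]
```

```bash
python3 -m inch '[0,0,0,10.5,0,0,0.0875,0,0,0,10.5,0,0,0.0875,0,0,0,10.5,0,0,0.0875,0,0,0,10.5,0,0,0.0875,0,0,0,10.5,0,0,0.0875,0,0,0,10.5,0,0,0.0875,0,0,0,10.5,0,0,0.0875,0,0,0,10.5,0,0,0.0875,0,0,0,10.5,0,0,0.0875,0,0,0,10.5,0,0,0.0875,0,0,0,10.5,0,0,0.0875,0,0,0,10.5,0,0,0.0875,0,0,0,10.5,0,0,0.0875,0,0,0,10.5,0,0,0.0875,0,0,0,10.5,0,0,0.0875,0,0,0,10.5,0,0,0.0875,0,0,0,0,0,0,0.0875]'
python3 -c "
from go import *
need([.4215,-.244,.16],184)"
```

```text
clock: 25.68
tool_pos: [0.6041, 0.1243, 0.2991]
orientation: [100.7, 87.6, -157.5]
force: [-0.1, 0.3, 0.6]
opening: 0.0876
t 25.68 grasp [0.598  0.1217 0.1402] yaw -168.25 j6 -17.7 F [-0.1  0.3  0.6] open 0.0876
rotvec [ 7.75 -0.61 -2.33] TCP shift now-axes [-0.0069  0.2544 -0.3235] final-axes [-0.0199  0.2079 -0.3547]
```

```bash
python3 -m inch '[-0.02,0,0,7.7,-0.6,-2.3,0.0875,0,0.0295,-0.05,0,0,0,0.0875,0,0.0295,-0.05,0,0,0,0.0875,0,0.0295,-0.05,0,0,0,0.0875,0,0.0295,-0.05,0,0,0,0.0875,0,0.0295,-0.05,0,0,0,0.0875,0,0.0295,-0.05,0,0,0,0.0875,0,0.028,-0.048,0,0,0,0.0875,0,0,0,0,0,0,0.0875]'
python3 -c "
from go import *
need([.4215,-.244,.1],184)
s=snap('scene');t=snap('top');crop(s,180,130,200,150,'s9')
strip(t,rk(0.0,.149,0));strip(t,rk(-.002,.149,0),zc=.068);strip(s,rk(.001,.148,0),zc=.068)
crop(t,180,160,100,75,'t9')"
```

```text
clock: 26.8
tool_pos: [0.4241, -0.2495, 0.3149]
orientation: [99.6, 89.7, -163.9]
force: [0.4, -0.2, 0.0]
opening: 0.0874
t 26.8 grasp [ 0.4232 -0.2497  0.1559] yaw -173.46 j6 13.9 F [ 0.4 -0.2  0. ] open 0.0874
rotvec [ 2.54 -0.06 -0.33] TCP shift now-axes [0.0559 0.0016 0.0058] final-axes [0.0559 0.0022 0.0056]
pca 174.2 centroid 84.7 line offset mm -18.79 ratio [0.0052 0.0139]
pca -179.4 centroid 91.0 line offset mm -18.17 ratio [0.0056 0.0143]
pca -11.5 centroid -51.0 line offset mm -11.65 ratio [0.0028 0.0058]
```

View pics/s9.png

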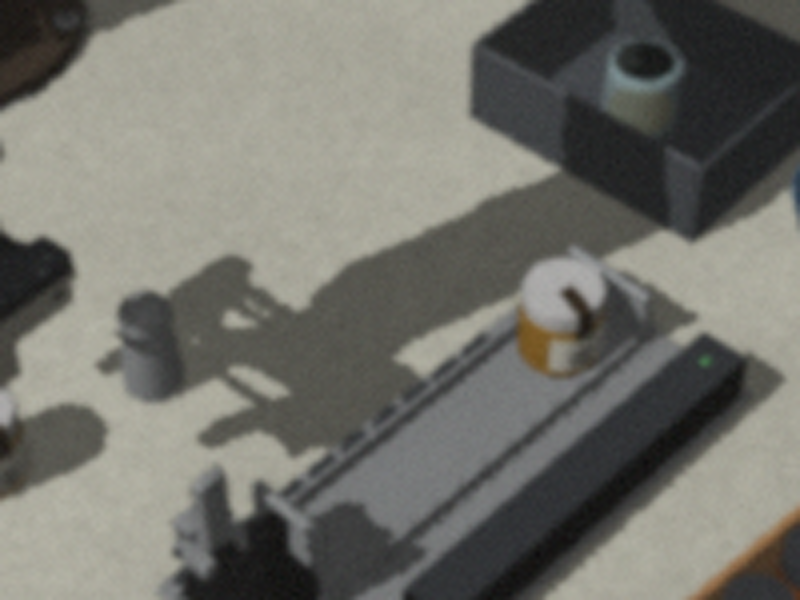

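View pics/t9.png

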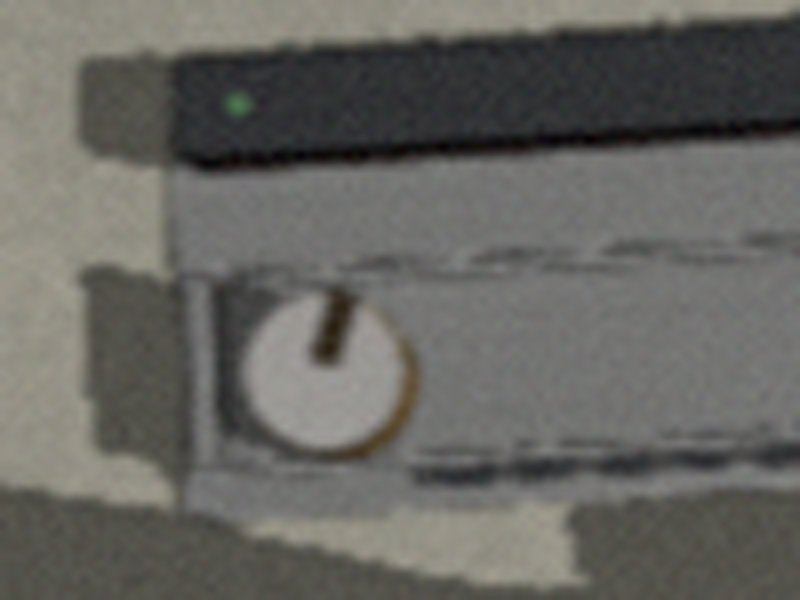

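```bash
cat >> go.py <<'E'
def jarcen(s,c,zl=.062,r=.045):
    X=cloud(s);b=(np.hypot(X[...,0]-c[0],X[...,1]-c[1])<r)&(X[...,2]>zl-.005)&(X[...,2]<zl+.012)
    m=b.astype(np.uint8);k,l,st,ce=cv2.connectedComponentsWithStats(m);i=1+np.argmax(st[1:,4]);x=X[l==i][:,:2]
    mid=(np.percentile(x,1.5,axis=0)+np.percentile(x,98.5,axis=0))/2
    print("cen",mid.round(4),st[i,4]);return mid
E
python3 - <<'E'
from go import *
for S in (snap("top"),snap("scene")):
    c=jarcen(S,rk(0,.147,0),.068,.034)
    print((RR.T@(np.array([*c,0])-O)).round(4))
    strip(S,c,.068); print(proj(S,(*c,.068)))
    for c,z in (([.4553,-.376],.062),([.4209,-.2427],.062)):
        strip(S,jarcen(S,c,z),z)
E
```

```text
cen [0.6079 0.1192] 272
[-0.003   0.1404  0.    ]
pca -16.2 centroid -26.4 line offset mm -2.82 ratio [0.0025 0.0063]
(np.float64(218.64526250126917), np.float64(205.92354067761443))
cen [ 0.4643 -0.3785] 147
pca 112.8 centroid 160.0 line offset mm 7.34 ratio [0.0117 0.0127]Traceback (most recent call last):
  File "<stdin>", line 7, in <module>
  File "go.py", line 39, in jarcen
    m=b.astype(np.uint8);k,l,st,ce=cv2.connectedComponentsWithStats(m);i=1+np.argmax(st[1:,4]);x=X[l==i][:,:2]
                                                                           ~~~~~~~~~^^^^^^^^^^
    return _wrapfunc(a, 'argmax', axis=axis, out=out, **kwds)
    return bound(*args, **kwds)
ValueError: attempt to get argmax of an empty sequence
```

Jar A stands in the rack close to the stop, with its strip about 20° off. I'll correct that later, and pick C now.

```bash
python3 -m inch '[0.035,0.0018,0.0058,2.5,0,-0.3,0.0875,0.03,0,0,0,0,0,0.0875,0.02,0,0,0,0,0,0.0875,0,0,0,0,0,0,0.0875]'
python3 -c "
from go import *
need([.4215,-.244,.042],184)"
```

```text
clock: 27.5
tool_pos: [0.4272, -0.2364, 0.2286]
orientation: [-122.9, 89.8, -28.0]
force: [0.4, 0.8, 0.0]
opening: 0.0877
t 27.5 grasp [ 0.4277 -0.2367  0.0696] yaw -175.13 j6 10.6 F [0.4 0.8 0. ] open 0.0877
rotvec [ 0.87 -0.11  0.18] TCP shift now-axes [ 0.0276  0.0064 -0.007 ] final-axes [ 0.0276  0.0062 -0.0072]
```

```bash
python3 -m inch '[0,0.0062,-0.007,0.8,0,0.2,0.0875,0.015,0,-0.002,0,0,0,0.0875,0.012,0,-0.001,0,0,0,0.0875,0,0,0,0,0,0,0.0875]'
python3 -c "
from go import *
need([.4215,-.244,.042],184)"
```

```text
clock: 28.0
tool_pos: [0.423, -0.2469, 0.2018]
orientation: [-137.6, 89.8, -43.4]
force: [-0.2, 0.2, 0.1]
opening: 0.0877
t 28.0 grasp [ 0.4234 -0.2473  0.0428] yaw -175.8 j6 11.2 F [-0.2  0.2  0.1] open 0.0877
rotvec [ 0.2  -0.16  0.15] TCP shift now-axes [0.0008 0.0012 0.003 ] final-axes [0.0008 0.0013 0.003 ]
```

```bash
python3 -m inch '[0,0.001,0.003,0,0,0,0.0875,0,0,0,0,0,0,0.05,0,0,0,0,0,0,0.05,0,0,0,0,0,0,0.05,0,0,0,0,0,0,0.05,0,0,0,0,0,0,0.05]'
python3 -c "
from go import *
need([.4215,-.244,.15],184)
s=snap('scene');crop(s,140,200,80,60,'s10')"
```

```text
clock: 28.75
tool_pos: [0.4217, -0.2438, 0.2024]
orientation: [-133.7, 89.7, -39.5]
force: [0.4, 1.0, -0.3]
opening: 0.0592
t 28.75 grasp [ 0.4222 -0.2443  0.0434] yaw -175.81 j6 10.8 F [ 0.4  1.  -0.3] open 0.0592
rotvec [ 0.19 -0.17  0.18] TCP shift now-axes [-0.1066 -0.0002 -0.0005] final-axes [-1.066e-01  2.000e-04 -1.000e-04]
```

View pics/s10.png

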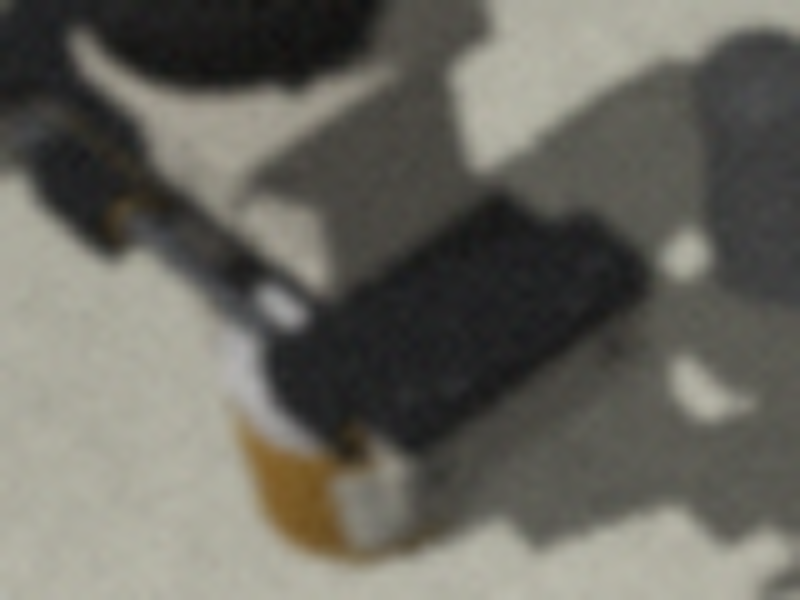

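```bash
python3 -m inch '[-0.03,0,0,0,0,0,0.05,-0.04,0,0,0,0,0,0.05,-0.035,0,0,0,0,0,0.05,0,0,0,0,0,0,0.05]'
python3 -c "
from go import *
need(rk(-.001,.078,.14),183.5)"
```

```text
clock: 29.3
tool_pos: [0.4209, -0.2434, 0.3091]
orientation: [-174.3, 89.9, -80.1]
force: [0.1, -0.3, -3.4]
opening: 0.0592
t 29.3 grasp [ 0.421  -0.2437  0.1501] yaw -175.83 j6 10.8 F [ 0.1 -0.3 -3.4] open 0.0592
rotvec [ 0.67 -0.11  0.01] TCP shift now-axes [ 0.0096 -0.2141  0.2856] final-axes [ 0.0101 -0.2108  0.2881]
```

```bash
python3 -m inch '[0,-0.03,0.041,0,0,0,0.05,0,-0.03,0.041,0,0,0,0.05,0,-0.03,0.041,0,0,0,0.05,0,-0.03,0.041,0,0,0,0.05,0,-0.03,0.041,0,0,0,0.05,0,-0.03,0.041,0,0,0,0.05,0,-0.025,0.035,0,0,0,0.05,0,0,0,0,0,0,0.05]'
python3 -c "
from go import *
need(rk(-.001,.078,.10),183.5)"
```

```text
clock: 30.3
tool_pos: [0.6079, 0.0605, 0.298]
orientation: [98.4, 89.3, -167.8]
force: [-0.3, -0.2, -2.7]
opening: 0.0598
t 30.3 grasp [0.6061 0.0601 0.139 ] yaw -176.14 j6 -20.0 F [-0.3 -0.2 -2.7] open 0.0598
rotvec [ 0.36 -0.1  -0.65] TCP shift now-axes [ 0.039  -0.0061 -0.0039] final-axes [ 0.039  -0.0056 -0.0039]
```

```bash
python3 -m inch '[0.02,-0.0055,-0.004,0.3,0,-0.6,0.05,0.02,0,0,0,0,0,0.05,0.02,0,0,0,0,0,0.05,0,0,0,0,0,0,0.05]'
python3 -c "
from go import *
need(rk(-.001,.078,.049),183.5)"
```

```text
clock: 30.8
tool_pos: [0.6126, 0.0538, 0.2343]
orientation: [145.5, 89.6, -120.9]
force: [-0.1, -0.1, -3.2]
opening: 0.0593
t 30.8 grasp [0.612  0.0528 0.0753] yaw -176.41 j6 -19.9 F [-0.1 -0.1 -3.2] open 0.0593
rotvec [ 0.09 -0.35 -0.24] TCP shift now-axes [ 0.0262 -0.0014  0.0033] final-axes [ 0.0263 -0.0013  0.0032]
```

```bash
python3 -m inch '[0.012,-0.0013,0.003,0,-0.3,-0.2,0.05,0.009,0,0,0,0,0,0.05,0,0,0,0,0,0,0.05]'
python3 -c "
from go import *
need(rk(-.001,.078,.049),183.5)"
```

```text
clock: 31.18
tool_pos: [0.6133, 0.0567, 0.2125]
orientation: [119.0, 90.0, -147.4]
force: [-1.4, 0.0, 8.3]
opening: 0.0593
t 31.18 grasp [0.6133 0.0567 0.0535] yaw -176.43 j6 -19.9 F [-1.4  0.   8.3] open 0.0593
rotvec [ 0.07 -0.01 -0.02] TCP shift now-axes [ 0.0045 -0.0004  0.0003] final-axes [ 0.0045 -0.0004  0.0003]
```

```bash
python3 -m inch '[-0.002,0,0,0,0,0,0.05,0,0,0,0,0,0,0.05]'
python3 -c "
from go import *
need(rk(-.001,.078,.049),183.5)
s=snap('scene');crop(s,240,160,120,90,'s11')"
```

```text
clock: 31.42
tool_pos: [0.6131, 0.0568, 0.2135]
orientation: [105.5, 89.9, -160.9]
force: [2.4, -2.5, -3.6]
opening: 0.0593
t 31.43 grasp [0.613  0.0567 0.0545] yaw -176.42 j6 -19.9 F [ 2.4 -2.5 -3.6] open 0.0593
rotvec [ 0.08 -0.01 -0.05] TCP shift now-axes [ 0.0055 -0.0007  0.0002] final-axes [ 0.0055 -0.0007  0.0002]
```

View pics/s11.png

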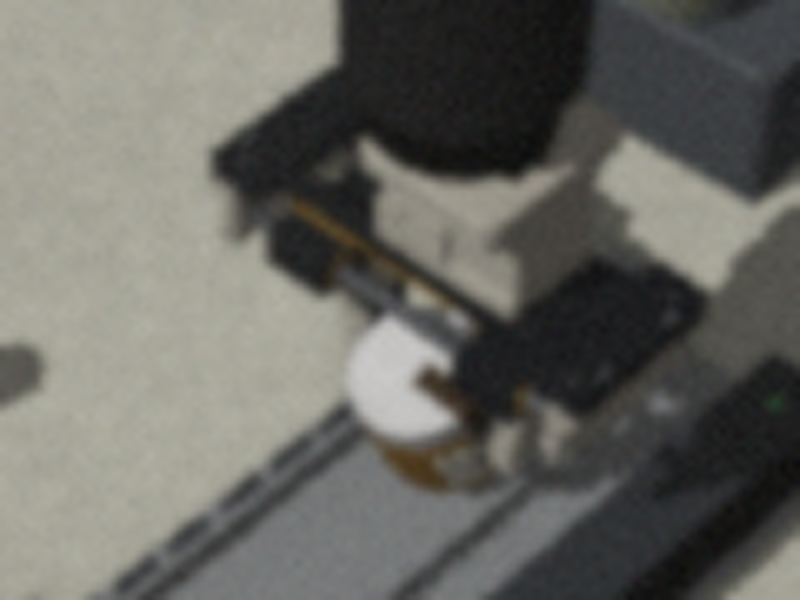

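```bash
python3 -m inch '[-0.03,0,0,0,0,0,0.05,-0.02,0,0,0,0,0,0.05,0,0,0,0,0,0,0.05]'
python3 -c "
from go import *
need(rk(-.001,.078,.049),183.5)
s=snap('scene');crop(s,240,140,140,105,'s12');t=snap('top');crop(t,190,170,100,75,'t12')"
```

```text
clock: 31.85
tool_pos: [0.6121, 0.057, 0.2621]
orientation: [92.8, 89.7, -173.6]
force: [1.1, 0.4, -3.2]
opening: 0.0593
t 31.85 grasp [0.6112 0.0569 0.1031] yaw -176.46 j6 -19.9 F [ 1.1  0.4 -3.2] open 0.0593
rotvec [ 0.04 -0.02 -0.31] TCP shift now-axes [ 0.0541 -0.002  -0.0001] final-axes [ 0.0541 -0.0017 -0.0001]
```

View pics/s12.png

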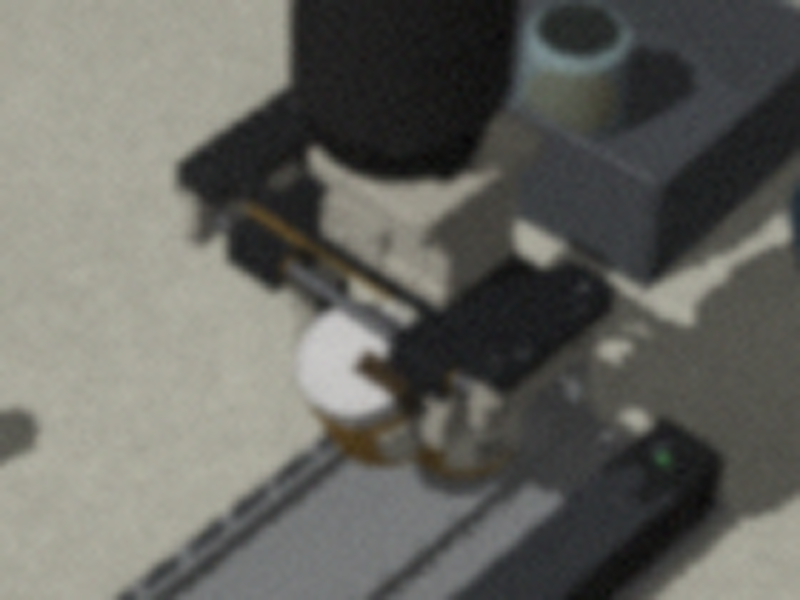

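View pics/t12.png

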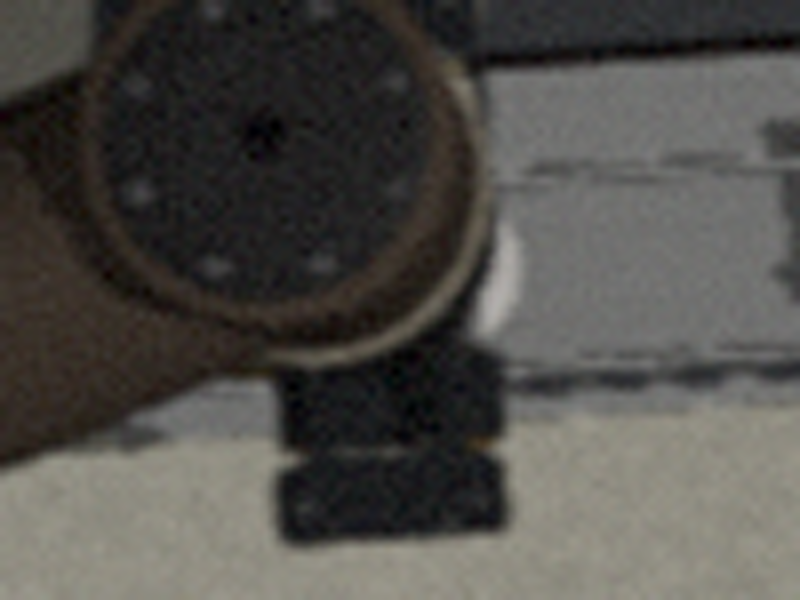

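C has tilted in the grip, about the jaw axis. Decelerating probably swung its bottom forward. I'll set it down clear of A so it rights itself, then re-grip it lower.

```bash
python3 -m inch '[0,-0.001,-0.01,0,0,-0.3,0.05,0,0,-0.012,0,0,0,0.05,0.02,0,0,0,0,0,0.05,0.012,0,0,0,0,0,0.05,0.008,0,0,0,0,0,0.05,0,0,0,0,0,0,0.05]'
python3 -c "
from go import *
need(rk(-.001,.056,.049),183.5)"
```

```text
clock: 32.7
tool_pos: [0.6131, 0.0311, 0.2159]
orientation: [107.2, 89.6, -159.3]
force: [-0.4, 0.6, -2.6]
opening: 0.0595
t 32.7 grasp [0.6119 0.0306 0.0569] yaw -176.55 j6 -17.7 F [-0.4  0.6 -2.6] open 0.0595
rotvec [-0.05 -0.13 -0.42] TCP shift now-axes [ 0.0079 -0.0023  0.0038] final-axes [ 0.0079 -0.0023  0.0038]
```

```bash
python3 -m inch '[0.005,-0.001,0,0,0,-0.4,0.05]'; python3 -m inch '[0.004,0,0,0,0,0,0.05]';python3 -m inch '[0.004,0,0,0,0,0,0.05]'
```

```text
clock: 32.83
tool_pos: [0.6143, 0.0314, 0.212]
orientation: [-162.2, 89.9, -68.7]
force: [-15.2, 11.1, 38.0]
opening: 0.0599
clock: 32.95
tool_pos: [0.6143, 0.0321, 0.2111]
orientation: [-135.7, 89.8, -42.2]
force: [-14.2, 7.7, 32.0]
opening: 0.0599
clock: 33.08
tool_pos: [0.6142, 0.0328, 0.2105]
orientation: [-117.6, 89.8, -24.0]
force: [-12.9, 4.5, 26.9]
opening: 0.059
```

```bash

python3 -c "
from go import *
need(rk(-.001,.056,.049),183.5)
s=snap('scene');crop(s,240,140,140,105,'s13')"
```

```text
t 33.08 grasp [0.6148 0.0325 0.0515] yaw -176.38 j6 -17.8 F [-12.9   4.5  26.9] open 0.059
rotvec [ 0.11 -0.11  0.21] TCP shift now-axes [ 0.0025 -0.001   0.0022] final-axes [ 0.0025 -0.001   0.0022]
```

View pics/s13.png

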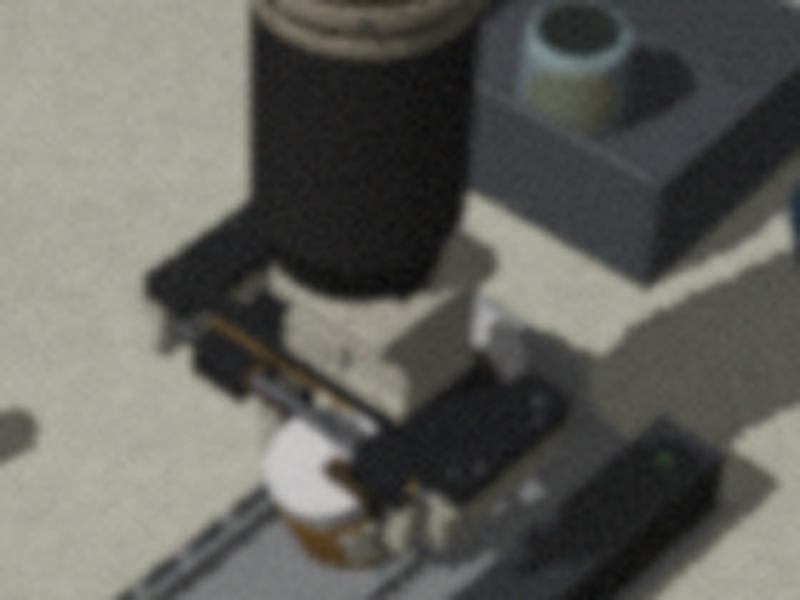

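```bash
python3 -m inch '[-0.002,0,0,0,0,0,0.064,0,0,0,0,0,0,0.068,0,0,0,0,0,0,0.072,0,0,0,0,0,0,0.08,0,0,0,0,0,0,0.0875]'
python3 -c "
from go import *
need(rk(-.001,.056,.049),183.5)
s=snap('scene');crop(s,240,140,140,105,'s14')"
```

```text
clock: 33.75
tool_pos: [0.6152, 0.0335, 0.2144]
orientation: [-96.9, 89.5, -3.3]
force: [-0.4, -0.0, 0.9]
opening: 0.0842
t 33.75 grasp [0.6166 0.0334 0.0554] yaw -176.31 j6 -17.8 F [-0.4 -0.   0.9] open 0.0842
rotvec [ 0.19 -0.06  0.49] TCP shift now-axes [0.0064 0.0001 0.0016] final-axes [0.0064 0.     0.0016]
```

View pics/s14.png

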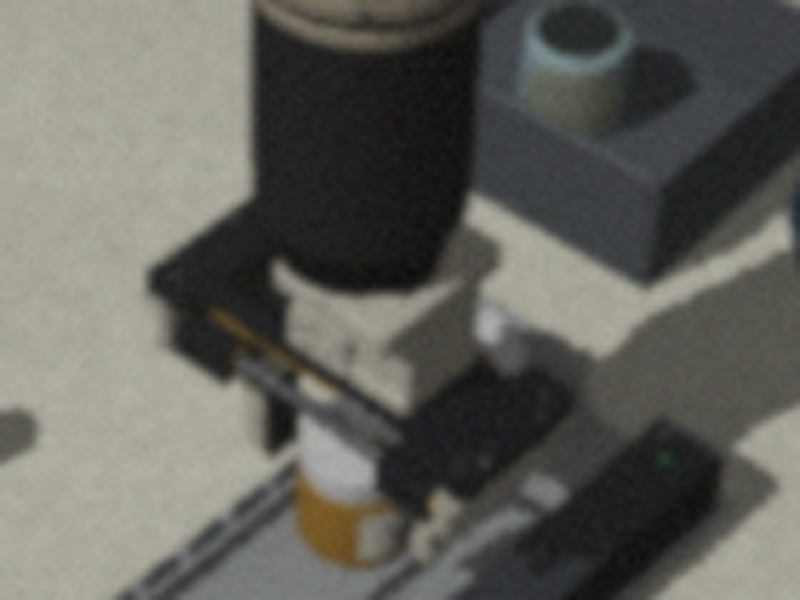

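The jar has righted itself. I'll rise and go over to B, checking the rack on the way.

```bash
python3 -m inch '[-0.03,0,0,0,0,0,0.0875,-0.04,0,0,0,0,0,0.0875,-0.04,0,0,0,0,0,0.0875,0,0,0,0,0,0,0.0875,0,0.02,-0.05,8,0,0,0.0875,0,0.02,-0.05,8,0,0,0.0875,0,0.02,-0.05,8,0,0,0.0875,0,0.02,-0.05,8,0,0,0.0875,0,0.02,-0.05,8,0,0,0.0875,0,0,0,0,0,0,0.0875]'
python3 -c "
from go import *
need([.4555,-.3775,.14],135.5)
s=snap('scene');crop(s,220,130,160,120,'s15');t=snap('top');crop(t,180,160,120,90,'t15')"
```

```text
clock: 35.05
tool_pos: [0.459, -0.1893, 0.3206]
orientation: [-162.0, 89.9, -109.6]
force: [-0.1, 0.5, 0.2]
opening: 0.0876
t 35.05 grasp [ 0.4589 -0.1895  0.1616] yaw 142.38 j6 -38.0 F [-0.1  0.5  0.2] open 0.0876
rotvec [ 6.88 -0.07  0.03] TCP shift now-axes [ 0.0219 -0.1121 -0.1512] final-axes [ 0.0216 -0.1294 -0.1367]
```

View pics/s15.png

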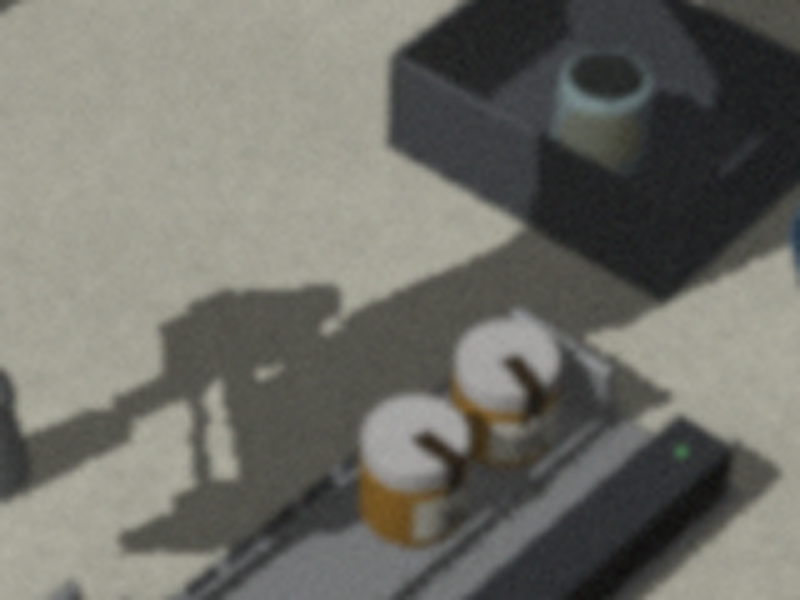

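View pics/t15.png

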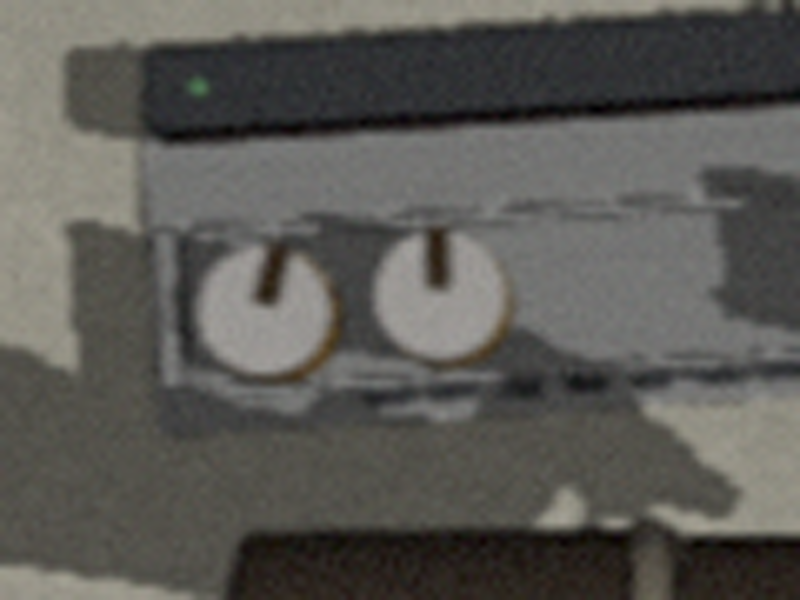

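```bash
python3 -m inch '[0,-0.026,-0.04,6.8,0,0,0.0875,0,-0.034,-0.036,0,0,0,0.0875,0,-0.034,-0.036,0,0,0,0.0875,0,-0.03,-0.028,0,0,0,0.0875,0,0,0,0,0,0,0.0875]'
python3 -c "
from go import *
need([.4555,-.3775,.1],135.5)
t=snap('top');lids(cloud(t),t)"
```

```text
clock: 35.78
tool_pos: [0.4658, -0.3783, 0.319]
orientation: [-101.8, 89.9, -55.4]
force: [0.0, 0.7, -0.2]
opening: 0.0874
t 35.77 grasp [ 0.466  -0.3785  0.16  ] yaw 136.41 j6 -23.2 F [ 0.   0.7 -0.2] open 0.0874
rotvec [ 0.91 -0.02  0.12] TCP shift now-axes [ 0.06    0.0081 -0.0065] final-axes [ 0.06    0.0079 -0.0067]
lid [0.4785 0.341 ] [478.1 341.2] [54.4 53.7] label [167.2   1.  172. ]
```

```bash
python3 -m inch '[0.02,0.008,-0.0065,0.9,0,0,0.0875,0.03,0,0,0,0,0,0.0875,0.02,0,0,0,0,0,0.0875,0,0,0,0,0,0,0.0875]'
python3 -c "
from go import *
need([.4555,-.3775,.036],135.5)
s=snap('scene');crop(s,80,200,120,90,'s16')"
```

```text
clock: 36.33
tool_pos: [0.4585, -0.3721, 0.2464]
orientation: [-89.7, 89.9, -43.8]
force: [-0.0, -0.5, -0.0]
opening: 0.0875
t 36.33 grasp [ 0.4586 -0.3722  0.0874] yaw 135.95 j6 -24.0 F [-0.  -0.5 -0. ] open 0.0875
rotvec [0.45 0.   0.07] TCP shift now-axes [ 0.0514 -0.0016 -0.0059] final-axes [ 0.0514 -0.0017 -0.0059]
```

View pics/s16.png

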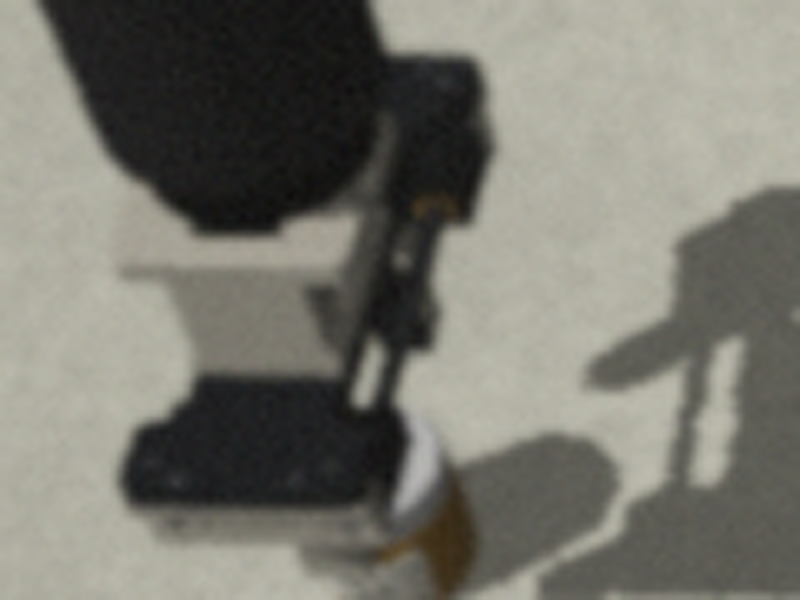

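```bash
python3 -m inch '[0.01,-0.0016,-0.006,0.4,0,0,0.0875,0.02,0,-0.001,0,0,0,0.0875,0.015,0,-0.001,0,0,0,0.0875,0.004,0,0,0,0,0,0.0875,0,0,0,0,0,0,0.0875]'
python3 -c "
from go import *
need([.4555,-.3775,.036],135.5)
s=snap('scene');print(proj(s,(.4555,-.3775,.062)),proj(s,tool()[1]-[0,0,.12]));crop(s,80,200,120,90,'s17')"
```

```text
clock: 37.0
tool_pos: [0.4563, -0.3797, 0.1994]
orientation: [-75.0, 89.5, -29.4]
force: [0.3, 0.6, -0.1]
opening: 0.0873
t 37.0 grasp [ 0.4574 -0.3804  0.0404] yaw 135.65 j6 -23.5 F [ 0.3  0.6 -0.1] open 0.0873
rotvec [0.15 0.13 0.47] TCP shift now-axes [0.0043 0.0021 0.0011] final-axes [0.0044 0.0021 0.0011]
(np.float64(134.09118691642735), np.float64(268.61657589544535)) (np.float64(131.77741456716768), np.float64(265.0253944222844))
```

View pics/s17.png

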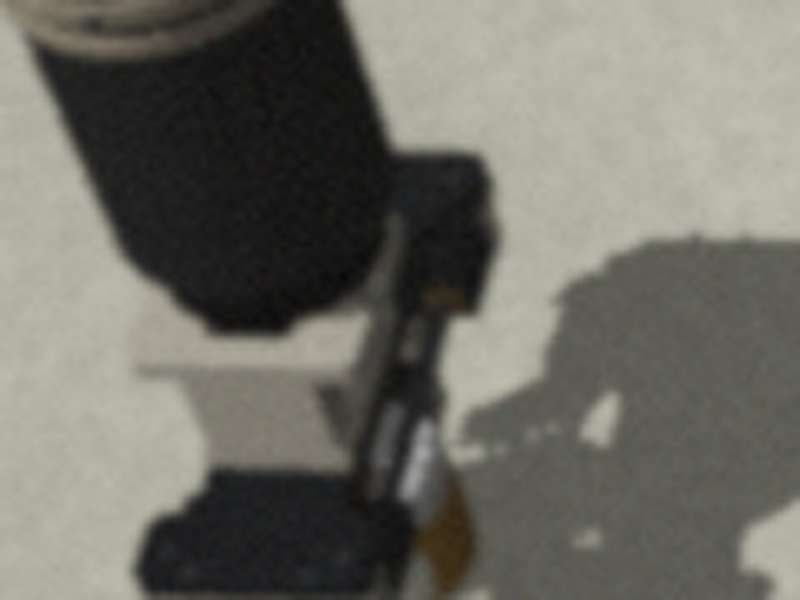

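```bash
python3 -m inch '[0.004,0.002,0.001,0,0,0.4,0.0875,0,0,0,0,0,0,0.05,0,0,0,0,0,0,0.05,0,0,0,0,0,0,0.05,0,0,0,0,0,0,0.05,0,0,0,0,0,0,0.05]'
python3 -m inch '[-0.01,0,0,0,0,0,0.05,-0.02,0,0,0,0,0,0.05,-0.03,0,0,0,0,0,0.05,-0.03,0,0,0,0,0,0.05,-0.02,0,0,0,0,0,0.05,0,0,0,0,0,0,0.05]'
python3 -c "
from go import *
need(rk(-.001,-.01,.14),183.5)
s=snap('scene');crop(s,80,180,120,90,'s18')"
```

```text
clock: 37.8
tool_pos: [0.456, -0.3776, 0.1967]
orientation: [-45.3, 89.7, 0.3]
force: [1.0, -0.1, -0.2]
opening: 0.0597
clock: 38.55
tool_pos: [0.4544, -0.3771, 0.3109]
orientation: [2.7, 89.9, 48.3]
force: [0.4, 0.3, -2.8]
opening: 0.0597
t 38.55 grasp [ 0.4547 -0.3768  0.1519] yaw 135.61 j6 -23.5 F [ 0.4  0.3 -2.8] open 0.0597
rotvec [-47.89   0.14   0.06] TCP shift now-axes [0.0129 0.1245 0.3626] final-axes [ 0.0119 -0.1855  0.3356]
```

View pics/s18.png

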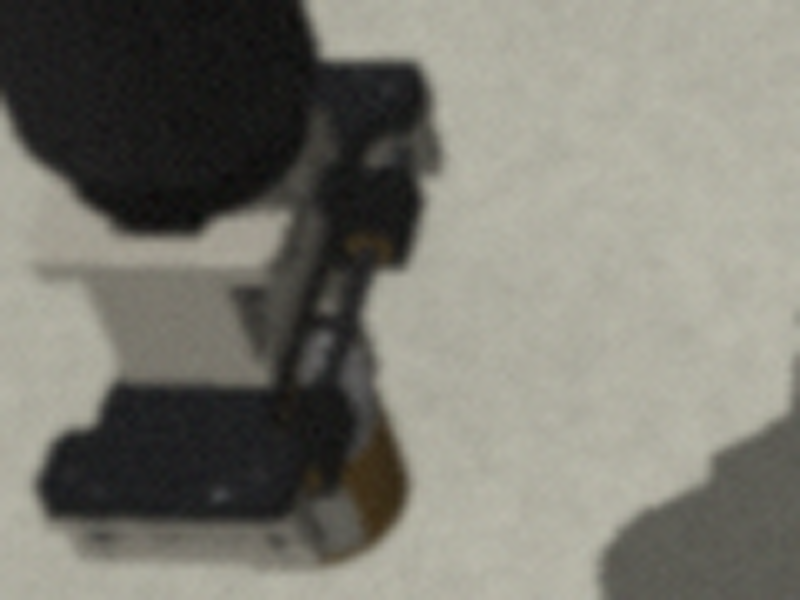

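```bash
python3 -m inch '[-0.01,0,0,-4,0,0,0.05,-0.01,0,0,-8,0,0,0.05,-0.01,0,0,-8,0,0,0.05,-0.01,0,0,-8,0,0,0.05,0,0,0,-8,0,0,0.05,0,0,0,-8,0,0,0.05,0,0,0,-4,0,0,0.05,0,0,0,0,0,0,0.05]'
python3 -c "
from go import *
need(rk(-.001,-.015,.14),183.5)"
```

```text
clock: 39.6
tool_pos: [0.4509, -0.3751, 0.3387]
orientation: [45.8, 88.8, 140.8]
force: [-0.5, -0.3, -2.8]
opening: 0.0597
t 39.6 grasp [ 0.4483 -0.373   0.1797] yaw -175.0 j6 26.0 F [-0.5 -0.3 -2.8] open 0.0597
rotvec [ 1.5   0.82 -0.87] TCP shift now-axes [ 0.0414 -0.1981  0.3227] final-axes [ 0.0397 -0.1889  0.3284]
```

```bash
python3 -m inch '[0,-0.004,0.007,1.5,0.8,-0.8,0.05,0,-0.009,0.016,0,0,0,0.05,0,-0.014,0.024,0,0,0,0.05,0,-0.016,0.028,0,0,0,0.05,0,-0.017,0.03,0,0,0,0.05,0,-0.017,0.03,0,0,0,0.05,0,-0.017,0.03,0,0,0,0.05,0,-0.017,0.03,0,0,0,0.05,0,-0.017,0.03,0,0,0,0.05,0,-0.016,0.028,0,0,0,0.05,0,-0.014,0.024,0,0,0,0.05,0,-0.012,0.02,0,0,0,0.05,0,-0.009,0.014,0,0,0,0.05,0,-0.005,0.008,0,0,0,0.05,0,-0.002,0.003,0,0,0,0.05,0,0,0,0,0,0,0.05]'
python3 -c "
from go import *
need(rk(-.001,-.015,.10),183.5)
s=snap('scene');crop(s,200,140,160,120,'s19')"
```

```text
clock: 41.6
tool_pos: [0.6238, -0.0233, 0.3316]
orientation: [70.7, 89.1, 163.7]
force: [-0.1, -0.7, -2.0]
opening: 0.0594
t 41.6 grasp [ 0.6213 -0.0225  0.1727] yaw -177.01 j6 -12.3 F [-0.1 -0.7 -2. ] open 0.0594
rotvec [-0.51  0.31 -0.87] TCP shift now-axes [ 0.0726  0.0039 -0.0127] final-axes [ 0.0726  0.0051 -0.0123]
```

View pics/s19.png

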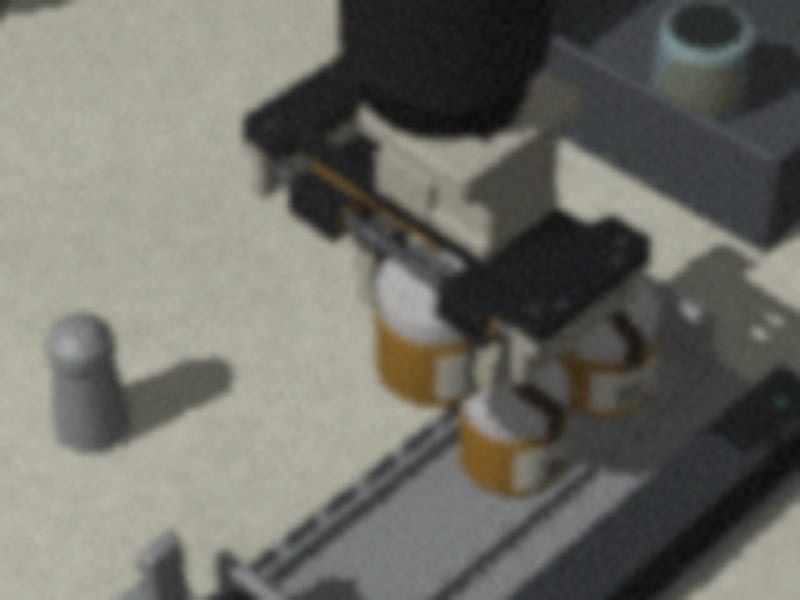

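```bash
python3 -m inch '[0.01,0.003,-0.008,-0.5,0.3,-0.8,0.05,0.02,0,-0.003,0,0,0,0.05,0.025,0,0,0,0,0,0.05,0.02,0,0,0,0,0,0.05,0.012,0,0,0,0,0,0.05,0.005,0,0,0,0,0,0.05,0,0,0,0,0,0,0.05]'
python3 -c "
from go import *
need(rk(-.001,-.015,.0437),183.5)"
```

```text
clock: 42.52
tool_pos: [0.6203, -0.0391, 0.2395]
orientation: [-91.4, 89.9, 1.8]
force: [0.1, -0.2, -2.8]
opening: 0.0597
t 42.52 grasp [ 0.6207 -0.039   0.0805] yaw -176.78 j6 -11.2 F [ 0.1 -0.2 -2.8] open 0.0597
rotvec [-0.28 -0.    0.14] TCP shift now-axes [0.0368 0.0008 0.0033] final-axes [0.0368 0.0006 0.0033]
```

```bash
python3 -m inch '[0.01,0.0007,0.003,-0.2,0,0,0.05,0.014,0,0.001,0,0,0,0.05,0.007,0,0,0,0,0,0.05,0,0,0,0,0,0,0.05]'
python3 -c "
from go import *
need(rk(-.001,-.015,.0437),183.5)"
```

```text
clock: 43.02
tool_pos: [0.6198, -0.0345, 0.2074]
orientation: [-87.9, 89.8, 5.6]
force: [-0.2, -0.3, -2.3]
opening: 0.0598
t 43.02 grasp [ 0.6205 -0.0345  0.0485] yaw -176.54 j6 -11.4 F [-0.2 -0.3 -2.3] open 0.0598
rotvec [-0.04  0.01  0.25] TCP shift now-axes [ 0.0047  0.0005 -0.0013] final-axes [ 0.0047  0.0004 -0.0013]
```

```bash
python3 -m inch '[0.0035,0,0,0,0,0.2,0.05,0,0,0,0,0,0,0.05]';python3 -m inch '[0.002,0,0,0,0,0,0.05]'
```

```text
clock: 43.28
tool_pos: [0.62, -0.0345, 0.2039]
orientation: [-85.7, 89.9, 7.8]
force: [-0.8, -0.3, -2.4]
opening: 0.0598
clock: 43.4
tool_pos: [0.6203, -0.0345, 0.2026]
orientation: [-93.3, 89.9, 0.2]
force: [-7.5, 2.5, 19.3]
opening: 0.0596
```

```bash
python3 -m inch '[-0.001,0,0,0,0,0,0.064,0,0,0,0,0,0,0.07,0,0,0,0,0,0,0.0875,0,0,0,0,0,0,0.0875,-0.03,0,0,0,0,0,0.0875,-0.04,0,0,0,0,0,0.0875,-0.04,0,0,0,0,0,0.0875,0,0.05,-0.02,0,0,0,0.0875,0,0.06,0,0,0,0,0.0875,0,0.06,0,0,0,0,0.0875,0,0,0,0,0,0,0.0875]'
python3 -c "
from go import *
need(rk(0,.147,.12),166)
s=snap('scene');crop(s,220,150,160,120,'s20');t=snap('top');crop(t,180,160,120,90,'t20')"
```

```text
clock: 44.78
tool_pos: [0.4472, -0.0662, 0.3166]
orientation: [-94.6, 89.8, -1.2]
force: [0.1, 0.5, 0.1]
opening: 0.0873
t 44.77 grasp [ 0.4479 -0.0662  0.1577] yaw -176.51 j6 -13.3 F [0.1 0.5 0.1] open 0.0873
rotvec [17.49  0.02  0.24] TCP shift now-axes [ 0.0383 -0.1745  0.1818] final-axes [ 0.0376 -0.112   0.2259]
```

View pics/s20.png

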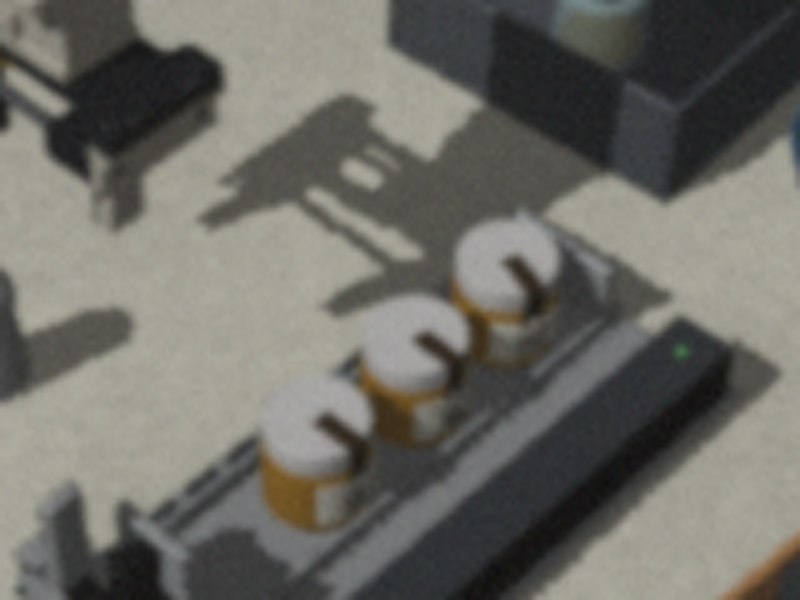

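View pics/t20.png

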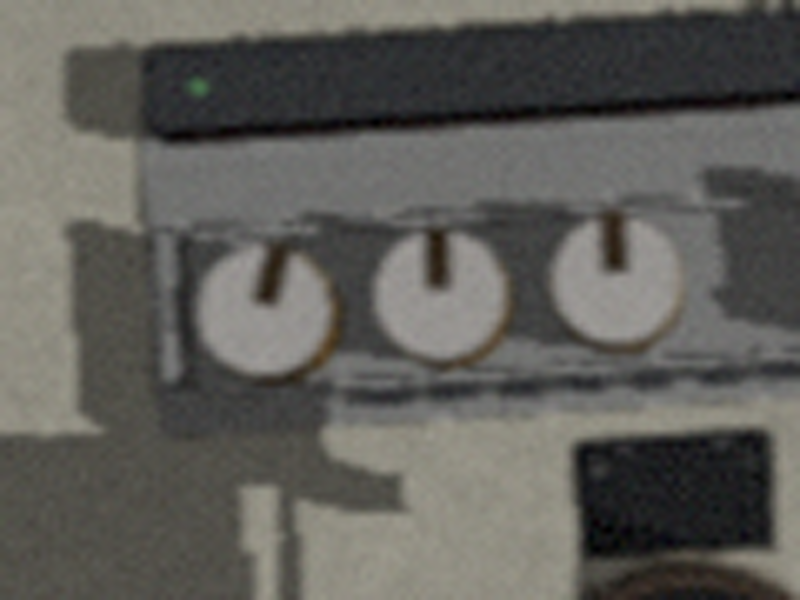

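```bash
cat >> go.py <<'E'
def lidfit(s,c,z=.068,r=.04):
    g=s["color"].astype(np.float32);n=int(r/.00025);X,Y=np.meshgrid(np.arange(-n,n+1)*.00025,np.arange(-n,n+1)*.00025)
    uv=np.array([proj(s,(c[0]+a,c[1]+b,z)) for a,b in zip(X.ravel(),Y.ravel())],np.float32)
    I=cv2.remap(g,uv[:,0].reshape(X.shape),uv[:,1].reshape(X.shape),cv2.INTER_CUBIC).mean(-1)
    hi=np.percentile(I,85);m=(I>.78*hi).astype(np.uint8)
    k,l,st,_=cv2.connectedComponentsWithStats(m);q=l[n,n] if l[n,n] else 1+np.argmax(st[1:,4])
    q=1+np.argmax(st[1:,4]);cn=cv2.convexHull(np.vstack(cv2.findContours((l==q).astype(np.uint8),0,1)[0]))
    (u,v),rad=cv2.minEnclosingCircle(cn);mid=np.array([c[0]+(u-n)*.00025,c[1]+(v-n)*.00025])
    rr=RR.T@(np.array([*mid,0])-O)
    print("lid world",mid.round(4),"rack",rr[:2].round(4),"rad",round(rad*.25,1));strip(s,mid,z);return mid
E
python3 - <<'E'
from go import *
for S in (snap("top"),snap("scene")):
    for y in (.143,.06,-.015): lidfit(S,rk(-.003,y,0))
E
```

```text
lid world [0.608  0.1182] rack [-0.003   0.1394] rad 29.0
pca -15.3 centroid -14.4 line offset mm 0.25 ratio [0.0026 0.0068]
lid world [0.6145 0.0406] rack [-0.0012  0.0616] rad 28.7
pca 1.3 centroid 3.8 line offset mm 0.66 ratio [0.0025 0.0068]
lid world [ 0.6206 -0.0383] rack [ 0.0001 -0.0176] rad 29.2
pca 2.4 centroid 8.8 line offset mm 1.74 ratio [0.0026 0.0066]
lid world [0.6244 0.1239] rack [0.0137 0.1441] rad 44.1
pca 78.6 centroid -7.0 line offset mm -11.8 ratio [0.0095 0.0122]
lid world [0.6035 0.0298] rack [-0.0128  0.0515] rad 43.6
pca 81.1 centroid 169.7 line offset mm 22.38 ratio [0.0023 0.0073]
lid world [ 0.6059 -0.036 ] rack [-0.0145 -0.0143] rad 49.1
pca -83.8 centroid 0.6 line offset mm 22.88 ratio [0.0024 0.0027]
```

Lid fit from the top view: B and C are within about 3° of the rack axis, and A is at -15°, at rack y 0.139. I'll turn A by about +18.5°.

```bash
python3 -m inch '[-0.01,-0.03,0.032,9,0,0,0.0875,0,-0.03,0.04,9,0,0,0.0875,0,-0.02,0.04,0,0,0,0.0875,0,-0.02,0.04,0,0,0,0.0875,0,-0.02,0.03,0,0,0,0.0875,0,0,0,0,0,0,0.0875]'
python3 -c "
from go import *
need(rk(-.002,.139,.12),165)"
```

```text
clock: 45.72
tool_pos: [0.6115, 0.1032, 0.3239]
orientation: [-116.0, 89.8, -41.1]
force: [0.2, 0.3, -0.6]
opening: 0.0875
t 45.73 grasp [0.6121 0.1027 0.1649] yaw 164.84 j6 -43.0 F [ 0.2  0.3 -0.6] open 0.0875
rotvec [-0.16 -0.11  0.22] TCP shift now-axes [0.0449 0.0064 0.0136] final-axes [0.0449 0.0062 0.0135]
```

```bash
python3 -m inch '[0.01,0.0062,0.0135,-0.2,0,0.2,0.0875,0.03,0,0.002,0,0,0,0.0875,0.02,0,0,0,0,0,0.0875,0,0,0,0,0,0,0.0875]'
python3 -c "
from go import *
need(rk(-.002,.139,.044),165)"
```

```text
clock: 46.22
tool_pos: [0.6092, 0.121, 0.2589]
orientation: [142.9, 89.7, -142.2]
force: [-0.7, 0.3, 0.1]
opening: 0.0876
t 46.23 grasp [0.6086 0.1205 0.0999] yaw 164.99 j6 -44.3 F [-0.7  0.3  0.1] open 0.0876
rotvec [-0.01 -0.23 -0.17] TCP shift now-axes [ 0.0559 -0.0008 -0.0029] final-axes [ 0.0559 -0.0006 -0.0031]
```

```bash
python3 -m inch '[0.015,-0.0006,-0.003,0,-0.2,-0.1,0.0875,0.025,0,0,0,0,0,0.0875,0.012,0,0,0,0,0,0.0875,0,0,0,0,0,0,0.0875]'
python3 -c "
from go import *
need(rk(-.002,.139,.044),165)"
```

```text
clock: 46.72
tool_pos: [0.6092, 0.1175, 0.2063]
orientation: [-30.8, 89.9, 44.1]
force: [-0.5, -0.6, 0.9]
opening: 0.0877
t 46.73 grasp [0.6094 0.1177 0.0473] yaw 164.97 j6 -43.9 F [-0.5 -0.6  0.9] open 0.0877
rotvec [-0.03  0.1   0.06] TCP shift now-axes [0.0033 0.0002 0.0003] final-axes [0.0033 0.0002 0.0003]
```

```bash
python3 -m inch '[0.0025,0,0,0,0,0,0.0875,0,0,0,0,0,0,0.05,0,0,0,0,0,0,0.05,0,0,0,0,0,0,0.05,0,0,0,0,0,0,0.05,-0.002,0,0,0,0,0,0.05,0,0,0,-6,0,0,0.05,0,0,0,-7,0,0,0.05,0,0,0,-4,0,0,0.05,0,0,0,0,0,0,0.05]'
python3 -c "
from go import *
need(rk(-.002,.139,.044),183.5)"
```

```text
clock: 47.98
tool_pos: [0.6091, 0.1175, 0.2071]
orientation: [-46.5, 89.8, 45.9]
force: [-0.3, 0.2, -2.5]
opening: 0.0596
t 47.98 grasp [0.6094 0.1178 0.0481] yaw -177.57 j6 -26.4 F [-0.3  0.2 -2.5] open 0.0596
rotvec [-1.07  0.12  0.13] TCP shift now-axes [0.0041 0.0001 0.0003] final-axes [0.0041 0.0001 0.0003]
```

```bash
python3 -m inch '[0,0,0.003,-1,0,0,0.05,0,0,0.003,0,0,0,0.05,0.002,0,0,0,0,0,0.05,0.001,0,0,0,0,0,0.05,0,0,0,0,0,0,0.05]'
python3 -m inch '[0,0,0,0,0,0,0.064,0,0,0,0,0,0,0.07,0,0,0,0,0,0,0.0875,0,0,0,0,0,0,0.0875,-0.03,0,0,0,0,0,0.0875,-0.04,0,0,0,0,0,0.0875,-0.04,0,0,0,0,0,0.0875,0,0.04,-0.04,0,0,0,0.0875,0,0.04,-0.04,0,0,0,0.0875,0,0.03,-0.05,0,0,0,0.0875,0,0,0,0,0,0,0.0875]'
python3 - <<'E'
from go import *
S=snap("top")
for y in (.143,.06,-.015): lidfit(S,rk(-.003,y,0))
need(rk(0.003,-.164,.15),183.5)
s=snap('scene');crop(s,200,140,180,135,'s21')
E
```

```text
clock: 48.6
tool_pos: [0.6088, 0.1242, 0.2061]
orientation: [-60.0, 89.8, 33.4]
force: [0.0, 0.3, -2.7]
opening: 0.0593
clock: 49.98
tool_pos: [0.5039, -0.0149, 0.3192]
orientation: [-74.7, 89.7, 18.7]
force: [0.0, 0.3, 0.7]
opening: 0.0874
lid world [0.6228 0.1281] rack [0.0124 0.1484] rad 41.9
pca 3.8 centroid -54.0 line offset mm -3.27 ratio [0.0027 0.0069]
lid world [0.6143 0.0406] rack [-0.0014  0.0616] rad 28.8
pca -49.0 centroid -136.5 line offset mm -17.39 ratio [0.0053 0.0077]
lid world [ 0.6183 -0.0484] rack [-0.0029 -0.0275] rad 39.9
pca 50.8 centroid 140.7 line offset mm 17.83 ratio [0.0052 0.0082]
t 50.02 grasp [ 0.5061 -0.0135  0.1604] yaw -176.54 j6 -17.3 F [-1.   0.9 -0.9] open 0.0874
rotvec [-0.04  0.09  0.38] TCP shift now-axes [ 0.0109 -0.1168 -0.1779] final-axes [ 0.0104 -0.1168 -0.1779]
```

View pics/s21.png

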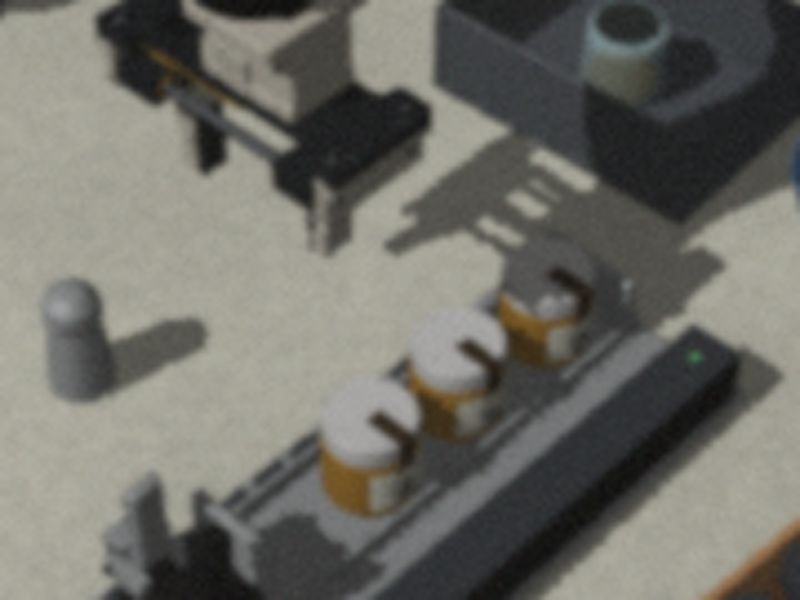

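All three strips now look parallel. Next is the follower handle.

```bash
python3 -m inch '[-0.01,-0.019,-0.03,0,0,0.3,0.0875,-0.01,-0.019,-0.03,0,0,0,0.0875,0,-0.019,-0.03,0,0,0,0.0875,0,-0.019,-0.03,0,0,0,0.0875,0,-0.019,-0.03,0,0,0,0.0875,0,-0.016,-0.024,0,0,0,0.0875,0,0,0,0,0,0,0.0875]'
python3 - <<'E'
from go import *
need(rk(0,-.164,.14),183.5)
S=snap("top")
for y in (.145,.06,-.017): lidfit(S,rk(-.003,y,0))
E
```

```text
clock: 50.95
tool_pos: [0.6385, -0.1786, 0.338]
orientation: [-63.2, 89.9, 30.8]
force: [-0.2, 0.1, 0.0]
opening: 0.0877
t 50.95 grasp [ 0.6389 -0.1784  0.179 ] yaw -176.0 j6 2.9 F [-0.2  0.1  0. ] open 0.0877
rotvec [0.5  0.07 0.13] TCP shift now-axes [ 0.039   0.0095 -0.0053] final-axes [ 0.039   0.0094 -0.0053]
lid world [0.6044 0.1321] rack [-0.0057  0.1536] rad 26.6
pca -68.7 centroid -54.2 line offset mm 2.02 ratio [0.0135 0.0169]
lid world [0.6128 0.0389] rack [-0.003  0.06 ] rad 56.6
pca -128.5 centroid 160.7 line offset mm -8.43 ratio [0.0005 0.0005]
lid world [ 0.6065 -0.0493] rack [-0.0147 -0.0277] rad 39.0
pca -47.4 centroid 34.4 line offset mm 21.31 ratio [0.003  0.0116]
```

```bash
python3 -m inch '[0,0.0092,-0.005,0.5,0,0.1,0.0875,0.025,0,0,0,0,0,0.0875,0.01,0,0,0,0,0,0.0875,0,0,0,0,0,0,0.0875]'
python3 - <<'E'
from go import *
need(rk(0,-.164,.092),183.5)
E
```

```text
clock: 51.5
tool_pos: [0.6275, -0.181, 0.3032]
orientation: [-19.8, 89.9, 73.9]
force: [1.0, 0.9, 0.7]
opening: 0.0876
t 51.5 grasp [ 0.6276 -0.1808  0.1442] yaw -176.35 j6 2.8 F [1.  0.9 0.7] open 0.0876
rotvec [0.15 0.09 0.03] TCP shift now-axes [ 0.0522 -0.0017 -0.0036] final-axes [ 0.0522 -0.0018 -0.0036]
```

```bash
python3 -m inch '[0.01,-0.0015,-0.0035,0.1,0,0,0.0875,0.02,0,0,0,0,0,0.0875,0.014,0,0,0,0,0,0.0875,0.004,0,0,0,0,0,0.0875,0,0,0,0,0,0,0.0875]'
python3 - <<'E'
from go import *
need(rk(0.0065,-.164,.092),183.5)
E
```

```text
clock: 52.12
tool_pos: [0.6304, -0.1846, 0.2557]
orientation: [-83.3, 89.7, 10.3]
force: [0.3, 0.5, 0.6]
opening: 0.0876
t 52.12 grasp [ 0.6311 -0.1845  0.0967] yaw -176.4 j6 3.0 F [0.3 0.5 0.6] open 0.0876
rotvec [0.1  0.03 0.26] TCP shift now-axes [ 0.0048 -0.0056  0.0002] final-axes [ 0.0047 -0.0057  0.0002]
```

```bash
python3 -m inch '[0.0045,-0.0057,0,0,0,0.2,0.0875,0,0,0,0,0,0,0.04,0,0,0,0,0,0,0.04,0,0,0,0,0,0,0.04,0,0,0,0,0,0,0.03,0,-0.001,0,0,0,0,0.03,0,0,0,0,0,0,0.03,0,0,0,0,0,0,0.03]'
python3 - <<'E'
from go import *
need(rk(0.0065,-.044,.092),183.5)
E
```

```text
clock: 53.12
tool_pos: [0.6349, -0.1846, 0.2501]
orientation: [74.4, 89.6, 167.9]
force: [-0.2, -0.5, -3.1]
opening: 0.0507
t 53.12 grasp [ 0.6338 -0.1844  0.0911] yaw -176.52 j6 2.9 F [-0.2 -0.5 -3.1] open 0.0507
rotvec [-0.02  0.11 -0.38] TCP shift now-axes [-0.0007 -0.0011  0.1204] final-axes [-0.0009 -0.0011  0.1204]
```

```bash
python3 -m inch '[0,0,0.01,0,0,-0.3,0.03,0,0,0.015,0,0,0,0.03,0,0,0.015,0,0,0,0.03,0,0,0.015,0,0,0,0.03,0,0,0.01,0,0,0,0.03,0,0,0.004,0,0,0,0.03,0,0,0.004,0,0,0,0.03,0,0,0.004,0,0,0,0.03,0,0,0.004,0,0,0,0.03,0,0,0.004,0,0,0,0.03,0,0,0.004,0,0,0,0.03]'
python3 - <<'E'
from go import *
need(rk(0.0065,-.044,.091),183.5)
s=snap('scene');crop(s,200,140,180,135,'s22')
E
```

```text
clock: 54.5
tool_pos: [0.6287, -0.0907, 0.25]
orientation: [73.9, 89.8, 167.4]
force: [2.5, -3.1, -3.5]
opening: 0.051
t 54.5 grasp [ 0.6283 -0.0906  0.091 ] yaw -176.56 j6 -5.9 F [ 2.5 -3.1 -3.5] open 0.051
rotvec [-0.06  0.04 -0.15] TCP shift now-axes [ 0.     -0.0016  0.0263] final-axes [ 0.     -0.0016  0.0263]
```

View pics/s22.png

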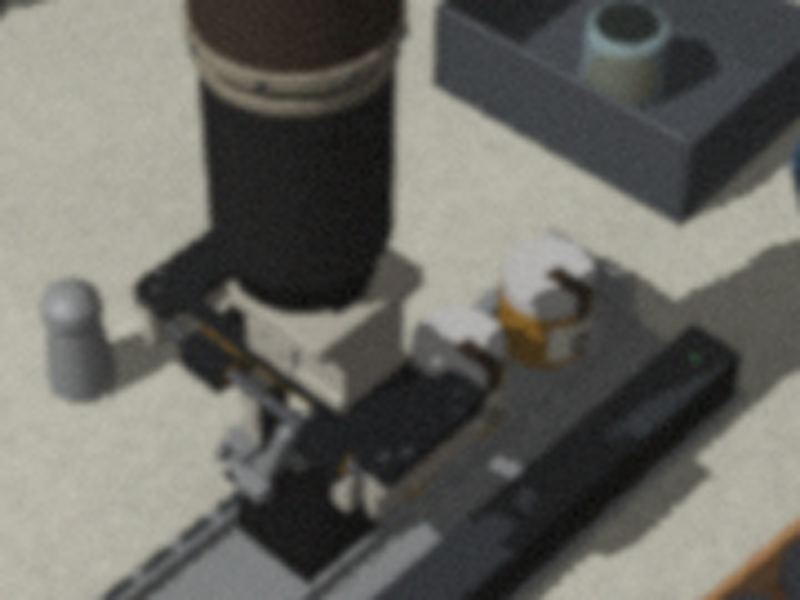

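```bash
python3 -m inch '[0,0,0.004,0,0,0,0.03,0,0,0.004,0,0,0,0.03,0,0,0.004,0,0,0,0.03,0,0,0.004,0,0,0,0.03,0,0,0.003,0,0,0,0.03,0,0,0,0,0,0,0.03]'
python3 - <<'E'
from go import *
need(rk(0.0065,-.044,.091),183.5)
E
```

```text
clock: 55.3
tool_pos: [0.6276, -0.0713, 0.25]
orientation: [98.0, 89.9, -168.6]
force: [1.9, -1.5, -3.1]
opening: 0.051
t 55.3 grasp [ 0.6272 -0.0714  0.091 ] yaw -176.57 j6 -7.8 F [ 1.9 -1.5 -3.1] open 0.051
rotvec [-0.07 -0.02 -0.15] TCP shift now-axes [ 0.     -0.0015  0.0069] final-axes [ 0.     -0.0015  0.0069]
```

```bash
python3 -m inch '[0,0,0.003,0,0,0,0.03,0,0,0.003,0,0,0,0.03,0,0,0,0,0,0,0.03]'
python3 - <<'E'
from go import *
need(rk(0.0065,-.044,.091),183.5)
S=snap('scene');crop(S,200,140,180,135,'s23')
E
```

```text
clock: 55.68
tool_pos: [0.6272, -0.0656, 0.25]
orientation: [104.0, 89.8, -162.6]
force: [0.4, -1.5, -3.1]
opening: 0.0509
t 55.67 grasp [ 0.6268 -0.0657  0.091 ] yaw -176.59 j6 -8.3 F [ 0.4 -1.5 -3.1] open 0.0509
rotvec [-0.09 -0.04 -0.15] TCP shift now-axes [ 0.     -0.0015  0.0012] final-axes [ 0.     -0.0015  0.0012]
```

View pics/s23.png

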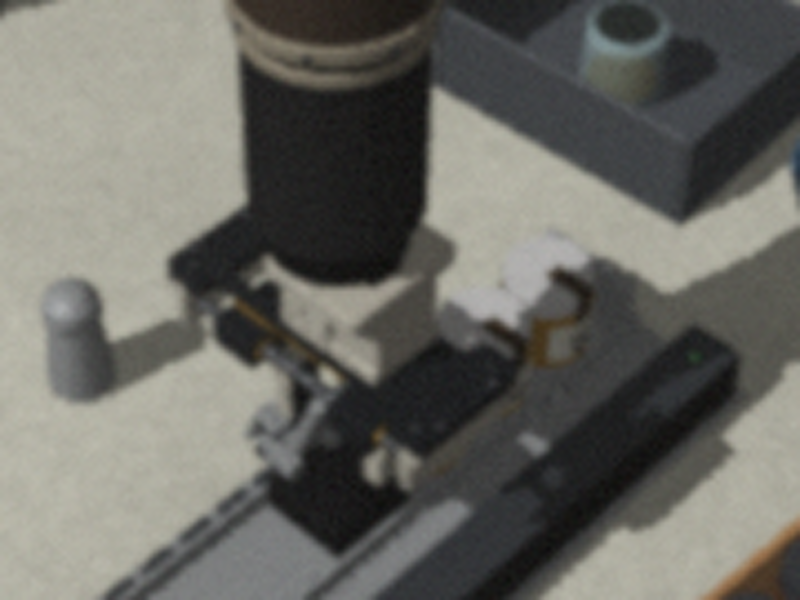

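```bash
python3 -m inch '[0,0,0.001,0,0,0,0.03,0,0,0,0,0,0,0.055,0,0,0,0,0,0,0.065,0,0,0,0,0,0,0.0875,0,0,0,0,0,0,0.0875,0,0,0,0,0,0,0.0875]'
python3 -m inch '[0,0.006,0,0,0,0,0.0875,-0.02,0,0,0,0,0,0.0875,-0.04,0,0,0,0,0,0.0875,-0.04,0,0,0,0,0,0.0875,0,0.04,-0.04,0,0,0,0.0875,0,0.04,-0.04,0,0,0,0.0875,0,0.04,-0.05,0,0,0,0.0875,0,0.02,-0.05,0,0,0,0.0875,0,0,-0.05,0,0,0,0.0875,0,0,0,0,0,0,0.0875]'
python3 - <<'E'
from go import *
S=snap("top")
for y in (.148,.088,.028): lidfit(S,rk(-.003,y,0))
P=cloud(S)
b=(abs(P[...,0]-.617)<.05)&(P[...,1]>-.11)&(P[...,1]<-.03)&(P[...,2]>.1)&(P[...,2]<.12)
rc=cv2.minAreaRect(P[b][:,:2].astype(np.float32)*1000);print("handle",rc,"rack",(RR.T@(np.array([rc[0][0]/1000,rc[0][1]/1000,0])-O)).round(4))
crop(S,180,150,120,90,'t24')
s=snap('scene');crop(s,220,140,160,120,'s24')
E
```

```text
clock: 56.48
tool_pos: [0.6244, -0.0646, 0.2536]
orientation: [96.1, 89.6, -170.5]
force: [0.6, -0.3, -1.0]
opening: 0.086
clock: 57.72
tool_pos: [0.4895, -0.3057, 0.3581]
orientation: [110.3, 89.8, -156.0]
force: [0.9, -0.2, 0.0]
opening: 0.0874
lid world [0.6265 0.1267] rack [0.016  0.1468] rad 45.2
pca -177.2 centroid -164.8 line offset mm 0.87 ratio [0.0027 0.0073]
lid world [0.6184 0.057 ] rack [0.0036 0.0777] rad 35.2
pca -80.3 centroid 3.7 line offset mm 14.27 ratio [0.0076 0.0115]
lid world [0.6181 0.0049] rack [0.0001 0.0257] rad 28.3
pca 4.3 centroid 5.0 line offset mm 0.18 ratio [0.0026 0.0066]
handle ((643.0043334960938, -61.78633117675781), (14.112471580505371, 20.000621795654297), 0.2622792720794678) rack [ 0.021  -0.0423  0.    ]
```

View pics/s24.png

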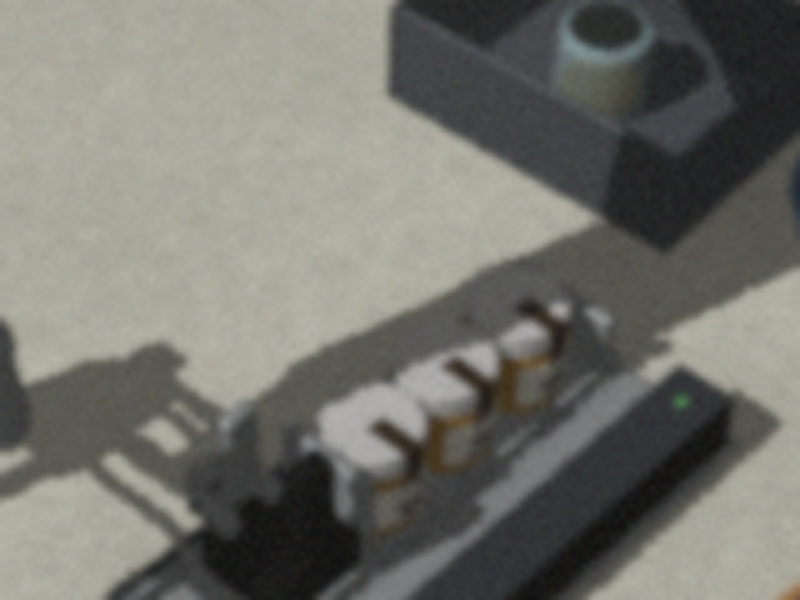

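View pics/t24.png

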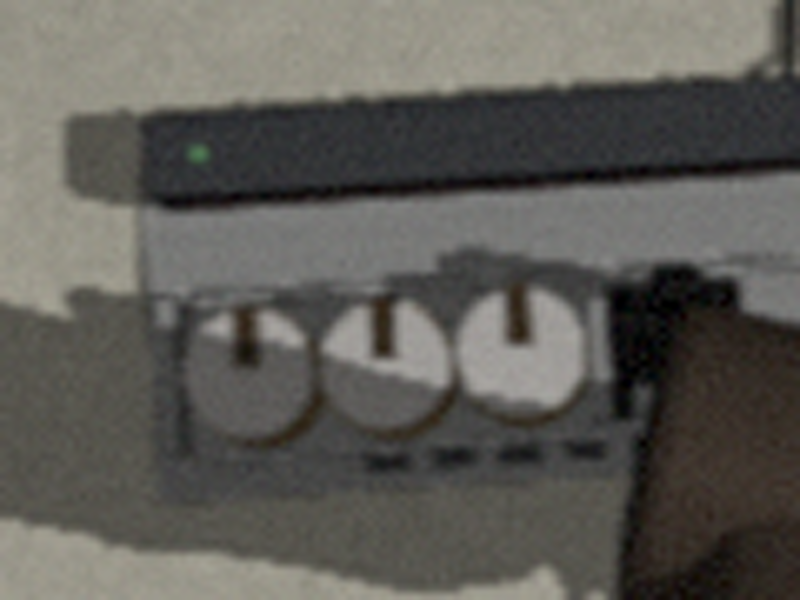

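The row is snug and the strips point at the reader. I'll move the arm clear to check the lever.

```bash
python3 -m inch '[0,0.02,-0.05,0,0,0,0.0875,0,0.02,-0.05,0,0,0,0.0875,0,0.02,-0.05,0,0,0,0.0875,0,0.02,-0.05,0,0,0,0.0875,0,0.02,-0.05,0,0,0,0.0875,0,0,0,0,0,0,0.0875]'
python3 - <<'E'
from go import *
S=snap("top");s=snap('scene')
for y in (.149,.088,.028): lidfit(S,rk(-.003,y,0),r=.0315)
for X in (cloud(S),cloud(s)):
    b=(abs(X[...,0]-.62)<.05)&(X[...,1]>-.11)&(X[...,1]<-.03)&(X[...,2]>.1)&(X[...,2]<.12)
    rc=cv2.minAreaRect(X[b][:,:2].astype(np.float32)*1000);print("handle",np.round(rc[1],1),"rack",(RR.T@(np.array([rc[0][0]/1000,rc[0][1]/1000,0])-O)).round(4))
    b=(abs(X[...,0]-.62)<.04)&(X[...,1]>-.04)&(X[...,1]<-.01)&(X[...,2]>.064)&(X[...,2]<.08)
crop(S,180,150,120,90,'t25');crop(s,220,160,120,90,'s25');crop(s,0,0,560,420,'s25f')
E
```

```text
clock: 58.58
tool_pos: [0.41, -0.5597, 0.3587]
orientation: [101.6, 89.9, -163.9]
force: [0.3, 0.7, -1.4]
opening: 0.0874
lid world [0.6124 0.1212] rack [0.0016 0.1422] rad 33.8
pca -0.1 centroid 17.3 line offset mm 4.37 ratio [0.003  0.0074]
lid world [0.6158 0.061 ] rack [0.0013 0.0819] rad 34.2
pca 0.5 centroid 18.4 line offset mm 4.42 ratio [0.0027 0.0077]
lid world [0.6227 0.0032] rack [0.0047 0.0237] rad 33.8
pca 8.0 centroid 16.4 line offset mm 1.84 ratio [0.0027 0.0075]
handle [63.9 20.5] rack [-0.0037 -0.0421  0.    ]
handle [64.1 25.3] rack [-0.0006 -0.0446  0.    ]
```

View pics/s25.png

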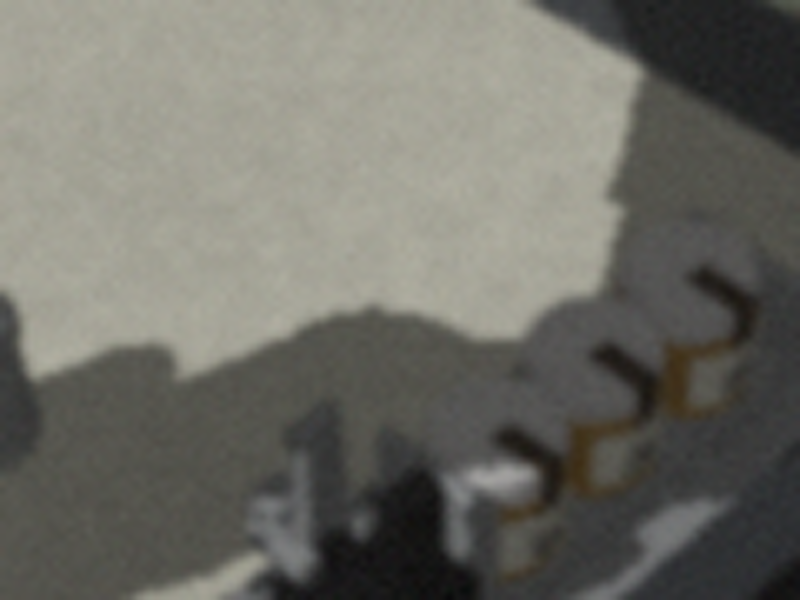

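View pics/t25.png

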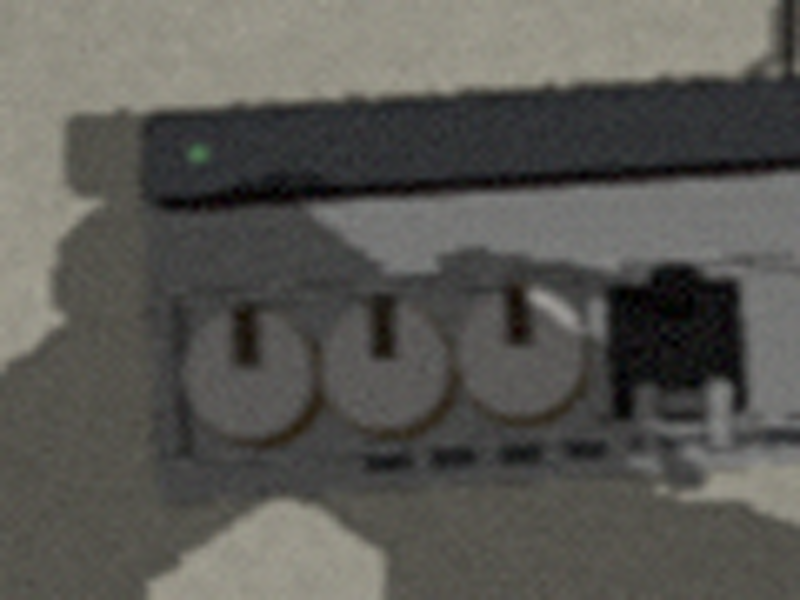

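View pics/s25f.png

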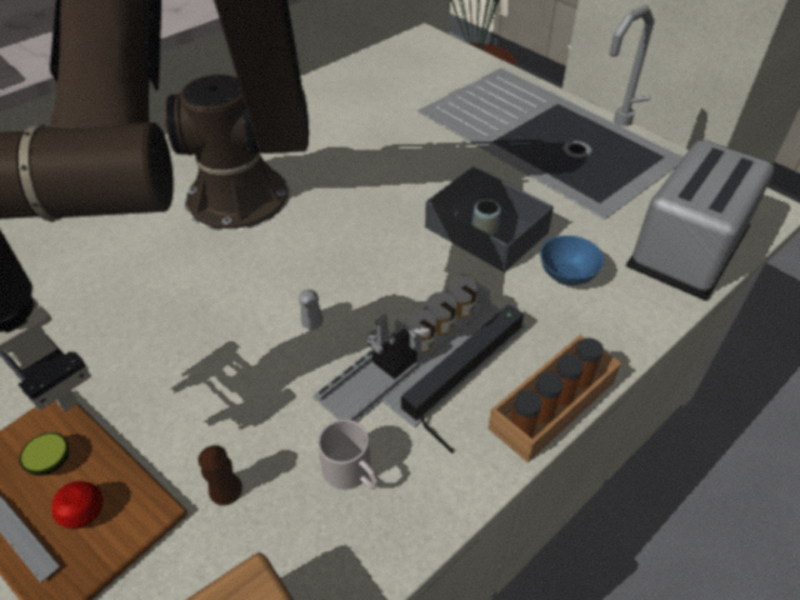

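```bash
python3 -c "
from plant import ctrl
print(ctrl.close_job(), ctrl.get_obs()['clock'])"
```

```text
the job is handed in; nothing more can be done
the job is handed in; nothing more can be done
```

I handed the job in at about 59 s of the 210 s allowed. I squeezed the follower's lever and slid it back to the last notch (0.240), then stood the one empty upright in the wash-up tub. The three full jars went into the rack from the stop, and I pushed the row up with the follower and let it lock at 0.120.

**Last checks**
- **Follower:** the handle measured rack y -0.042 (top camera) and -0.045 (scene camera), where the notch at 0.120 puts it at -0.044.
- **Lever:** it measured 64 mm over post and lever in both views, so it has sprung back.
- **Row:** the jars stand snug with no visible gap.
- **Labels:** the strips point at the reader within about 5°. The final lid-circle fits were poor because of shadow, so this rests on the strip directions and the pictures.
- **Bystanders:** the shaker, mug, bowl and mill look undisturbed in the pictures; I did not measure them again.

**What went wrong and was mended**
- **First jar:** it ended up about 19° off, so I gripped it again and turned it. Setting it down also briefly pressed the fingers with about 50 N, and I backed off.
- **Second jar:** it swung and tilted in the grip during a fast move. I pressed it down in the channel (up to about 38 N upward, 42 N in all) and let go, and it stood upright again.

The 40 N limit is stated for the arm and the gripper's body. Both presses were through a held jar, so I don't know whether they count. I saw no sign that a jar was knocked aside during the run.

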